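# Close up a pressure filter housing and start its pump

## Task

The gasket of the filter housing has been renewed: slide the heavy steel pressing weights that lie about (do not lift them) along the bench and tip them over its edge into the bin, and with the slotted key tighten the four bar-headed nuts clockwise in cross order and in two passes: first about an eighth of a turn each, a nut and then the one opposite before the other two, and when all four have had that, again in cross order right home to their stops. Stand the key upright in its tray again, and only when every nut is home push the pump's speed slider along its track until it is level with the small steel set tab beside it. Do not turn the nuts with the fingers, and do not disturb the loose lab things around.

Things in the scene. Friction and masses are not known exactly. Their poses are not given: they have to be found in the camera images.
- housing: Round steel filter housing, fixed to the bench: flange 160 mm across, its top 57 mm above the bench; origin at the centre of its underside. Four nuts stand on the flange on a 110 mm circle (55 mm from the centre), 90 degrees apart, nut0, nut1, nut2, nut3 counter-clockwise from above, so nut0 is opposite nut2 and nut1 opposite nut3. A 14 mm wide port stub, 22 mm tall, stands at the centre of the flange.
- nut0_head (a point): Point on the turning axis of nut0, 9 mm above the flange. The nut is an upright brass bar 34 mm long, 10 mm thick, 18 mm tall, its top 5 mm a roof-shaped ridge; its length lies along this point's x axis, which turns with the nut (a half turn looks the same).
- nut1_head (a point): Point on the turning axis of nut1, 9 mm above the flange. The nut is an upright brass bar 34 mm long, 10 mm thick, 18 mm tall, its top 5 mm a roof-shaped ridge; its length lies along this point's x axis, which turns with the nut (a half turn looks the same).
- nut2_head (a point): Point on the turning axis of nut2, 9 mm above the flange. The nut is an upright brass bar 34 mm long, 10 mm thick, 18 mm tall, its top 5 mm a roof-shaped ridge; its length lies along this point's x axis, which turns with the nut (a half turn looks the same).
- nut3_head (a point): Point on the turning axis of nut3, 9 mm above the flange. The nut is an upright brass bar 34 mm long, 10 mm thick, 18 mm tall, its top 5 mm a roof-shaped ridge; its length lies along this point's x axis, which turns with the nut (a half turn looks the same).
- nut0 (a joint): Angle of nut0 in rad, growing clockwise from above: 0 = slack, bar lies tangentially (along the rim); it starts at 0 to 0.15; about 0.8 (bar at 45 degrees) = first pass; 1.57 = fully home against a stop, bar points to the housing's centre. Stiff (0.12 N m of friction), it stays where it is left.
- nut1 (a joint): Angle of nut1 in rad, growing clockwise from above: 0 = slack, bar lies tangentially (along the rim); it starts at 0 to 0.15; about 0.8 (bar at 45 degrees) = first pass; 1.57 = fully home against a stop, bar points to the housing's centre. Stiff (0.12 N m of friction), it stays where it is left.
- nut2 (a joint): Angle of nut2 in rad, growing clockwise from above: 0 = slack, bar lies tangentially (along the rim); it starts at 0 to 0.15; about 0.8 (bar at 45 degrees) = first pass; 1.57 = fully home against a stop, bar points to the housing's centre. Stiff (0.12 N m of friction), it stays where it is left.
- nut3 (a joint): Angle of nut3 in rad, growing clockwise from above: 0 = slack, bar lies tangentially (along the rim); it starts at 0 to 0.15; about 0.8 (bar at 45 degrees) = first pass; 1.57 = fully home against a stop, bar points to the housing's centre. Stiff (0.12 N m of friction), it stays where it is left.
- key_grip (a point): Centre of the handle of the loose slotted key, which starts standing upright in its tray; 83 mm above the key's foot, z up along the key. Handle: upright black paddle 44 mm along x, 16 mm thick along y, 42 mm tall; below it an 18 mm stem 37 mm long, then a 44 mm wide socket head 27 mm tall. The whole is 104 mm tall, 0.32 kg, heavy at the foot.
- key_foot (a point): Middle of the key's underside. A slot 15 mm wide, 15 mm deep, open at both ends, runs here along the key's x axis between two prongs 40 mm long, 10 mm thick (foot 40 x 35 mm). Set over a nut with the slot along the bar, the key drops until the slot's roof sits on the ridge, its foot then 3 mm above the flange, with some 0.15 rad of play either way.
- key_tray: Low white open tray, 100 x 100 mm, 22 mm tall, walls and floor 4 mm thick, fixed; origin at the centre of its underside.
- controller: White pump controller box, 80 mm (x) by 190 mm (y), 50 mm tall, fixed; origin at the centre of its underside. On its top lies the slider's track, along its y axis.
- speed_top (a point): Centre of the top face of the black slider grip, 28 mm (x) by 20 mm (along the track, y) and 40 mm tall, top about 105 mm above the bench. It slides along the controller's y axis from 50 mm below to 50 mm above the centre (friction 1.5 N), stays where it is left, and starts near the -y end.
- set_tab: Small steel tab standing on the controller beside the track, 12 mm (x) by 5 mm (y), 12 mm tall, origin at the centre of its underside, axes as the controller's. The slider is set when its middle is level with the tab along the track (y).
- weight0_mid (a point): Centre of a loose steel pressing weight, 76 x 76 mm, 36 mm tall, about 1.6 kg, lying flat on the bench, too heavy to lift (sliding it takes about 7 to 13 N). One to three such weights are present.
- weight1_mid (a point): Centre of a loose steel pressing weight, 76 x 76 mm, 36 mm tall, about 1.6 kg, lying flat on the bench, too heavy to lift (sliding it takes about 7 to 13 N). One to three such weights are present.
- weight2_mid (a point): Centre of a loose steel pressing weight, 76 x 76 mm, 36 mm tall, about 1.6 kg, lying flat on the bench, too heavy to lift (sliding it takes about 7 to 13 N). One to three such weights are present.
- bin: Grey open bin, 250 mm (x) by 500 mm (y), 150 mm deep, walls 5 mm, fixed on a stand beyond the bench's far edge on the robot's left: there (y > 0) the bench ends at x = 0.62 m, and the bin's rim lies 30 mm below the bench top. Origin at the centre of its underside, 180 mm below the bench top.
- beaker: Loose steel beaker, 68 mm wide, 85 mm tall, a bystander; origin at the centre of its underside.
- dish: Loose glass dish, 68 mm wide, 16 mm tall, a bystander.
- jar: Loose amber jar, 52 mm wide, 65 mm tall, a bystander.
- spacer: Loose aluminium ring, 60 mm wide, 12 mm tall, a bystander.
Mind the look-alikes: they are no part of the job. Leave any turquoise look-alike of the key_tray alone. What is shaped like the part that bears weight0_mid but turquoise is not meant.

How it is judged:
On the way, in this order (a step that is already met when the one before it is completed fails the run):
1. first pass: two opposite nuts are turned about an eighth of a turn, the other two still slack (((value of joint each of nut0, nut2 above 0.45 rad and value of joint each of nut1, nut3 below 0.3 rad) or (value of joint each of nut1, nut3 above 0.45 rad and value of joint each of nut0, nut2 below 0.3 rad))), for 0.1 s.
2. first pass done: all four nuts are turned about an eighth of a turn (value of joint each of nut0, nut1, nut2, nut3 above 0.45 rad), for 0.1 s.
3. second pass: two opposite nuts are home, the other two not yet (((value of joint each of nut0, nut2 above 1.4 rad and value of joint each of nut1, nut3 below 1.2 rad) or (value of joint each of nut1, nut3 above 1.4 rad and value of joint each of nut0, nut2 below 1.2 rad))), for 0.1 s.
4. all four nuts are home (value of joint each of nut0, nut1, nut2, nut3 above 1.4 rad), for 0.1 s.
5. the speed slider is level with the set tab (y of speed_top in the frame of set_tab between -0.006 and 0.006 m), for 0.2 s.
At the end, for the whole second after the job is handed in: all nuts home (over 1.4 rad), every weight in the bin, the key standing upright (within 0.12 rad) on the floor of its tray, the slider level with the set tab within 6 mm along the track (all of step 4 and all of step 5 and x of weight0_mid in the frame of bin between -0.13 and 0.13 m and y of weight0_mid in the frame of bin between -0.25 and 0.25 m and z of weight0_mid in the frame of bin between 0 and 0.14 m and x of weight1_mid in the frame of bin between -0.13 and 0.13 m and y of weight1_mid in the frame of bin between -0.25 and 0.25 m and z of weight1_mid in the frame of bin between 0 and 0.14 m and x of weight2_mid in the frame of bin between -0.13 and 0.13 m and y of weight2_mid in the frame of bin between -0.25 and 0.25 m and z of weight2_mid in the frame of bin between 0 and 0.14 m and x of key_grip in the frame of key_tray between -0.035 and 0.035 m and y of key_grip in the frame of key_tray between -0.035 and 0.035 m and z of key_grip in the frame of key_tray between 0.078 and 0.095 m and angle between key_grip's own z axis and vertical below 0.12 rad); the robot touches nothing.
It fails at once if a nut is turned beyond its first pass (over 1.15 rad) before all four have had theirs (0.45 rad) (value of joint any of nut0, nut1, nut2, nut3 above 1.15 rad and value of joint any of nut0, nut1, nut2, nut3 below 0.45 rad).
It fails at once if a nut is turned with the fingers (grasp point within 45 mm of a nut) (distance between the grasp point and nut0_head below 0.045 m or distance between the grasp point and nut1_head below 0.045 m or distance between the grasp point and nut2_head below 0.045 m or distance between the grasp point and nut3_head below 0.045 m).
It fails at once if a weight is lifted (more than 25 mm) (height (world z) of any of weight0_mid, weight1_mid, weight2_mid above 0.043 m).
It fails at once if a bystander is disturbed (moved over 30 mm) (distance of any of beaker, dish, jar, spacer from where it was at the start of the episode above 0.03 m).
Of weight0, weight1, weight2 only 1 to 3 are there at a start; the rules pass over those that are not, and their reading is None.
At some moment in a run one of weight0, weight1, weight2 may be knocked a few centimetres aside while the robot is not near it.
It also fails if it takes over 200 s, if anything falls off the work surface, if the arm or the gripper's body presses on something with over 40 N, if the wrist force passes 120 N, or if a joint passes its speed limit or range.

## Robot

A 7-joint arm with a two-finger parallel gripper is mounted at the origin on the work surface. World frame = base frame: x ahead of the robot, y to its left, z up, the work surface at z = 0. Lengths are in m, angles in rad, forces in N, time in s.
With the tool pointing down it reaches from about 0.4 to 0.85 m from the base axis. Payload 4.5 kg.
Tool frame: the origin (TCP) lies between the finger pads; the fingertips stand 25 mm ahead of it and the grasp point (between the pads) lies 6 mm ahead of it; z points along the fingers, y is the direction in which the jaws open and shut (so a half turn about z gives the same grasp; the last joint's range is limited). The gripper opens to 85 mm and grips with 20 to 120 N. Pads are 22 mm wide; open, the fingers measure 114 mm over their backs; the gripper's body (76 mm by 85 mm) begins 54 mm behind the grasp point. The pads swing forward as they close: fully open they stand 13 mm farther back than shut.
Start: joints at [1.275, 0.689, -0.195, 1.565, 0.157, 0.902, -0.215], TCP at [0.202, -0.591, 0.256] pointing down, gripper open.
Joint ranges: [-3.01, 3.01], [-0.46, 2.08], [-1.47, 1.51], [0.13, 2.56], [-1, 4.14], [0.04, 2.09], [-2.66, 2.66]. Speed limits (rad/s): [2.57, 2.57, 3.14, 3.14, 3.14, 3.14, 3.14].

## Interface

Orientations are given as a rotation vector (axis times angle).
In Python, from rig import status, imaging, ctrl, finder gives the robot as it stands. The module is installed in compiled form; this text tells all that it offers.
- The arm moves only by the tool step_arm, never from a script. Its argument "plan" is a list of rows, each a list of 3 entries, a list of its own where there are three numbers: the closure, from 0 (fully open) to 1 (shut), then the shift along the world's x, y, z in m, then the turn, a rotation vector about the world's x, y, z in degrees. In form: [[jaw, [x, y, z], [wx, wy, wz]], ...]. A call has 1 to 5 rows; each row is the pose to reach, as a shift and turn from the pose commanded when the call began; what a row does not reach only later rows make up. A row lasts 1/8 s, in which the tool goes at most 62.5 mm and 10.7 degrees, less where a joint would pass 70% of its speed; a pose out of reach is approached as far as the arm can. A call with a gripper value outside its range is refused whole. The fingers move at their own pace and stop on an object; "newtons" is the grip in N (left out, the last holds). Time passes only in rows, so rows that repeat a pose let the fingers close. It gives the time, the measured TCP pose, the force and the opening at its end, in the units of the state.
- status.get_obs(): the state, without advancing time (a new reading comes with each control period).
- imaging.get_image(name): name is "scene" or "side" or "wrist"; returns (picture, depth): 384x512x3 uint8, red, green, blue; 384x512 float32, m along the optical axis (not along the pixel's ray), 0 where there is no reading.
- imaging.calibration(name): a dict with "camera_matrix" (3x3 intrinsics, pixels), "view" (4x4, takes a point from world to camera coordinates). Camera axes: x right, y down, z forward; pixel columns grow to the right and rows downward; lengths in m; the calibration is good to about 2 mm. A picture is of the moment at which its call begins: read the wrist's pose just before it. calibration takes no time and is no camera call; for the wrist camera it gives the pose at the moment of the call.
- ctrl.close_job(): hands the job in, once; it reports no verdict.
Trained networks look in the newest picture that a camera, given by its name, has taken for a name from the list of things; names that differ only in an ending like _2 or _b are one class to them, and where a whole thing is asked for, a point or a joint stands for the part that bears it (a point fixed in the world has none). Each returns a list of dicts, best first, with "p" (0 to 1); they miss things now and then, are a little off and sometimes report something else, mostly with a low value. They report only what shows in the picture. A call takes as long as a camera call. They do not tell look-alikes from the thing itself.
- finder.look_for(name, camera): "bbox" ([left, top, right, bottom] in pixels, round what is visible of it).
- finder.trace(name, camera): "pixels" (384x512 bool, what is visible of it) and "bbox" ([left, top, right, bottom] in pixels, round what is visible of it).
The state is a dict: "clock": time; "joint_positions": joint angles; "dq": joint speeds; "joint_torque": joint torques, N m; "tcp_pos": TCP position; "tcp_rot": TCP orientation; "force": force on the tool from outside, world axes, zero at the start; "wrist_torque": the same for the moment, N m; "opening": opening from 0.0 (shut) to 1.0 (fully open).
Only numpy, scipy, OpenCV 4.12 (cv2) and the standard library are available. Lean on these libraries where they do the work, as an engineer would, in place of code of your own. Each camera call takes 0.05 s, during which the arm holds its last target.

## Working session

There is one attempt and no reset: what is moved stays moved. The work goes in short steps, Python scripts to look and compute and a tool call to move; the robot and the scene stay as the last step left them, time stands still between calls to the robot, and variables do not carry over. Pictures are saved under pics/ and viewed, and the job is handed in when it is done.

Besides the shell and the picture viewer there is one more tool, called after "Emit:" as name(argument=value, ...), one argument or row to a line, values as JSON. step_arm: Moves the arm, as the interface text tells. Its arguments: {"type":"object","properties":{"plan":{"type":"array"},"newtons":{"type":"number"}},"required":["plan"]}

```bash
mkdir -p pics
cat > h.py <<'E'
import numpy as np, cv2
from rig import status, imaging, ctrl, finder
from scipy.spatial.transform import Rotation as R
def snap(cam,fn=None):
    im,d=imaging.get_image(cam); c=imaging.calibration(cam)
    if fn: cv2.imwrite('pics/'+fn,im[:,:,::-1])
    return im,d,c
def pts(d,c):
    K=np.array(c['camera_matrix']);V=np.array(c['view'])
    v,u=np.mgrid[:d.shape[0],:d.shape[1]]
    P=np.stack([(u-K[0,2])/K[0,0]*d,(v-K[1,2])/K[1,1]*d,d],-1)
    W=(P-V[:3,3])@V[:3,:3]
    W[d<=0]=np.nan
    return W
def proj(p,c):
    K=np.array(c['camera_matrix']);V=np.array(c['view'])
    q=V[:3,:3]@np.array(p)+V[:3,3]; q=K@q; return q[:2]/q[2]
E
python3 - <<'E'
from h import *
o=status.get_obs(); print({k:np.round(v,3) for k,v in o.items()})
for c in ['scene','side','wrist']:
    im,d,cal=snap(c,c+'0.png'); V=np.array(cal['view']); print(c,-V[:3,:3].T@V[:3,3],V[2,:3],np.array(cal['camera_matrix'])[0,0])
E
```

```text
{'clock': np.float64(0.0), 'joint_positions': array([ 1.275,  0.69 , -0.195,  1.566,  0.157,  0.903, -0.215]), 'dq': array([-0.001,  0.002,  0.   ,  0.001,  0.   , -0.001,  0.   ]), 'joint_torque': array([-1.0000e-03, -5.3960e+01, -1.2670e+00, -1.5854e+01,  9.0000e-03,
        9.0000e-03,  0.0000e+00]), 'tcp_pos': array([ 0.202, -0.591,  0.255]), 'tcp_rot': array([-3.097e+00, -5.160e-01,  1.000e-03]), 'force': array([0.863, 0.059, 0.118]), 'wrist_torque': array([-0.006, -0.01 , -0.046]), 'opening': np.float64(0.999)}
scene [ 1.4080843  -0.42400358  0.7350487 ] [-0.73125785  0.33049109 -0.59668886] 493.003986346254
side [0.18416757 0.88511047 0.86857531] [ 0.25302053 -0.68934571 -0.67881007] 468.1231276809961
wrist [ 0.27269638 -0.56777195  0.37335238] [-0.27569633 -0.09332605 -0.9567036 ] 281.8021674388692
```

View pics/scene0.png

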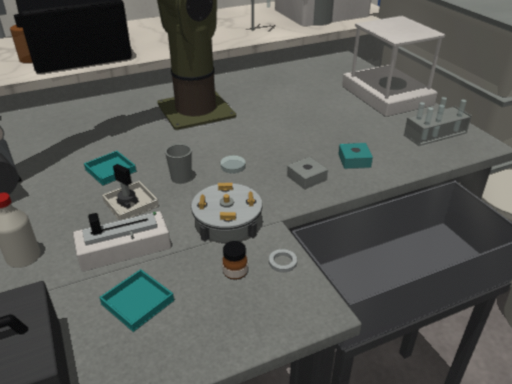

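View pics/side0.png

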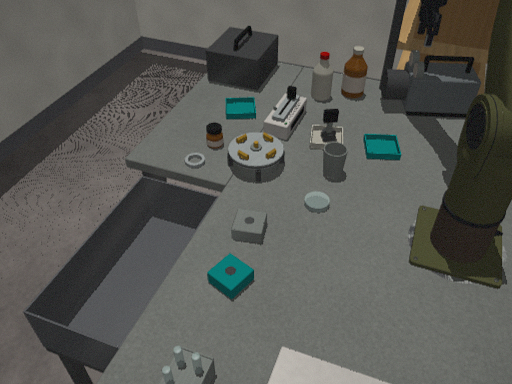

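View pics/wrist0.png

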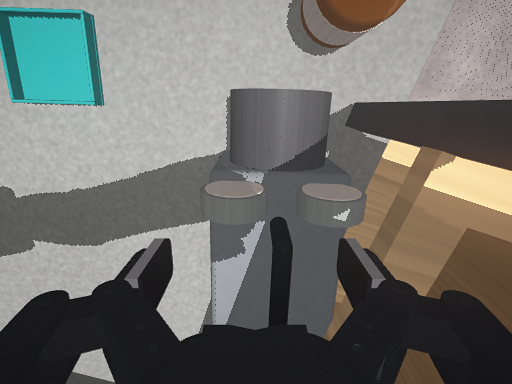

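Scene: the grey weight is at (307,172) and its turquoise look-alike at (355,155). The housing is at (227,208). The white tray with the key is at (128,197), with turquoise trays at (110,167) and (137,298). The controller is at (122,240). Now I'll measure these.

```bash
cat > m.py <<'E'
from h import *
for cam in ['scene','side']:
    im,d,c=snap(cam); W=pts(d,c)
    for n in ['housing','nut0_head','key_grip','key_tray','controller','speed_top','set_tab','weight0_mid','beaker','dish','jar','spacer','bin']:
        for r in finder.trace(n,cam)[:5]:
            if r['p']<0.3: continue
            m=r['pixels']; w=W[m]; w=w[~np.isnan(w[:,0])]
            if len(w)==0: print(cam,n,'none');continue
            z=np.percentile(w[:,2],95)
            t=w[w[:,2]>z-0.006]
            print(cam,n,round(r['p'],2),np.round(r['bbox']),'zmax',z.round(3),'top mean',t.mean(0).round(3),'min',w.min(0).round(3),'max',w.max(0).round(3),'col',im[m].mean(0).round())
E
python3 m.py
```

```text
scene housing 0.79 [190. 183. 264. 241.] zmax 0.071 top mean [ 0.581 -0.122  0.071] min [ 0.42  -0.199 -0.005] max [ 0.66  -0.007  0.08 ] col [122. 121. 114.]
scene nut0_head 0.44 [218. 212. 236. 222.] zmax 0.074 top mean [ 0.631 -0.139  0.072] min [ 0.619 -0.154  0.056] max [ 0.642 -0.125  0.076] col [130. 107.  63.]
scene key_grip 0.72 [113. 163. 140. 209.] zmax 0.107 top mean [ 0.415 -0.314  0.106] min [ 0.225 -0.338 -0.006] max [ 0.438 -0.279  0.11 ] col [42. 44. 43.]
scene key_tray 0.72 [103. 183. 161. 219.] zmax 0.022 top mean [ 0.423 -0.306  0.02 ] min [ 0.354 -0.366 -0.004] max [ 0.474 -0.249  0.025] col [133. 130. 121.]
scene key_tray 0.63 [ 86. 151. 135. 184.] zmax 0.021 top mean [ 0.24  -0.327  0.019] min [ 0.182 -0.384 -0.003] max [ 0.311 -0.262  0.025] col [35. 98. 95.]
scene key_tray 0.6 [103. 269. 174. 335.] zmax 0.022 top mean [ 0.735 -0.368  0.02 ] min [ 0.667 -0.432 -0.002] max [ 0.796 -0.303  0.025] col [ 37. 106. 103.]
scene key_tray 0.6 [166. 145. 195. 184.] zmax 0.084 top mean [ 0.359 -0.162  0.082] min [ 0.259 -0.195 -0.005] max [ 0.392 -0.099  0.088] col [71. 
[... 4310 characters left out ...]
62 -0.014  0.016] min [ 0.329 -0.068 -0.001] max [0.396 0.02  0.02 ] col [113. 125. 121.]
side jar 0.71 [205. 128. 220. 146.] zmax 0.066 top mean [ 0.727 -0.156  0.064] min [ 0.702 -0.183  0.001] max [ 0.751 -0.13   0.069] col [58. 48. 39.]
side spacer 0.68 [302. 194. 329. 215.] zmax 0.018 top mean [ 0.362 -0.014  0.016] min [ 0.329 -0.072 -0.003] max [0.401 0.02  0.02 ] col [114. 125. 121.]
side spacer 0.57 [184. 153. 204. 168.] zmax 0.014 top mean [ 0.746 -0.058  0.011] min [ 0.716 -0.089 -0.005] max [ 0.782 -0.028  0.016] col [109. 112. 111.]
side bin 0.71 [ 26. 177. 216. 384.] zmax -0.032 top mean [ 0.783  0.32  -0.031] min [ 0.616 -0.68  -0.76 ] max [1.449 0.524 0.003] col [63. 64. 65.]
```

Run:
```python
from h import *
im=cv2.imread('pics/scene0.png'); cv2.imwrite('pics/c1.png',cv2.resize(im[145:275,70:270],None,fx=4,fy=4,interpolation=cv2.INTER_CUBIC))
im=cv2.imread('pics/side0.png'); cv2.imwrite('pics/c2.png',cv2.resize(im[75:220,200:360],None,fx=4,fy=4,interpolation=cv2.INTER_CUBIC))
```

```text
(no output)
```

View pics/c1.png

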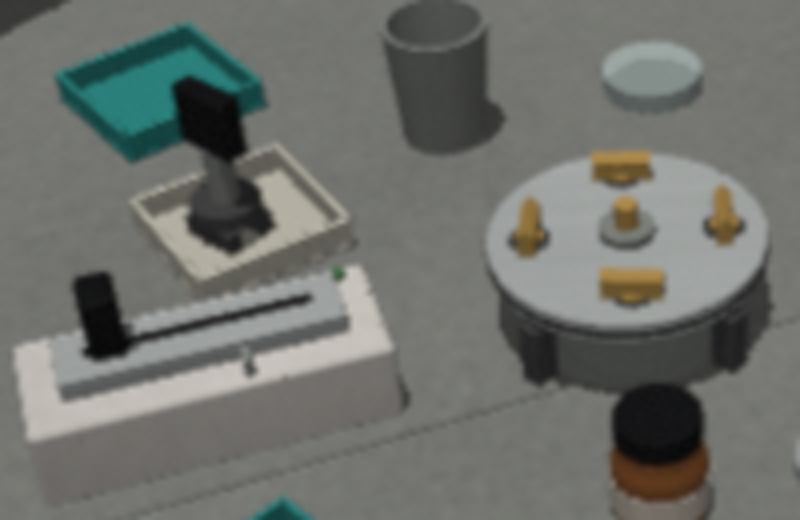

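View pics/c2.png

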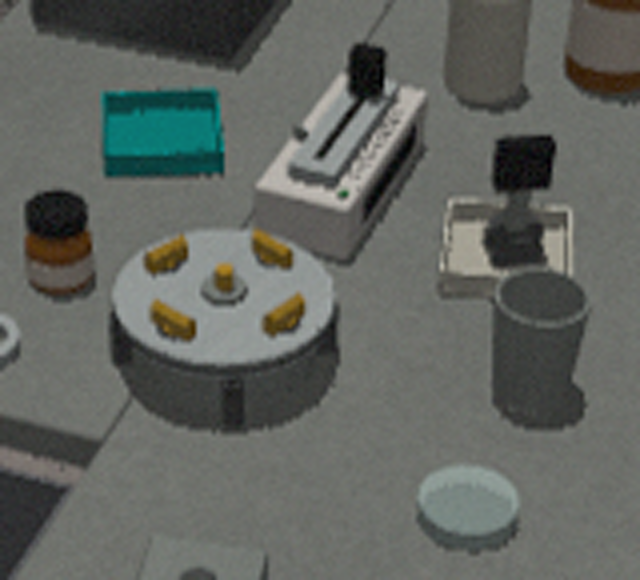

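Run:
```python
from h import *
for cam in ['scene','side']:
    im,d,c=snap(cam); W=pts(d,c)
    # heights of everything around the start/route
    for (x0,x1,y0,y1) in [(0.15,0.6,-0.75,-0.42),(0.1,0.45,-0.42,-0.2),(0.6,0.8,-0.7,-0.45)]:
        s=(W[...,0]>x0)&(W[...,0]<x1)&(W[...,1]>y0)&(W[...,1]<y1)&(W[...,2]>0.03)
        w=W[s]; print(cam,(x0,x1,y0,y1),len(w),w.min(0).round(3) if len(w) else '',w.max(0).round(3) if len(w) else '')
    # weight top
    for (cx,cy) in [(0.496,0.137)]:
        s=(abs(W[...,0]-cx)<0.07)&(abs(W[...,1]-cy)<0.07)&(abs(W[...,2]-0.036)<0.005)
        r=cv2.minAreaRect(W[s][:,:2].astype(np.float32)*1000); print(cam,'weight',r)
    s=(W[...,1]>0.05)&(abs(W[...,2]+0.03)<0.006)&(W[...,0]>0.5)&(W[...,0]<1); w=W[s]
    print('rim',w.min(0),w.max(0),np.percentile(w,[2,98],axis=0).round(3))
    s=(W[...,1]>0.03)&(W[...,1]<0.25)&(abs(W[...,2])<0.005)&(W[...,0]>0.5)&(W[...,0]<1); print('edge',np.percentile(W[s][:,0],[98,99.5]))
```

```text
scene (0.15, 0.6, -0.75, -0.42) 2875 [ 0.193 -0.593  0.03 ] [ 0.6   -0.42   0.162]
scene (0.1, 0.45, -0.42, -0.2) 437 [ 0.391 -0.333  0.03 ] [ 0.436 -0.293  0.109]
scene (0.6, 0.8, -0.7, -0.45) 1671 [ 0.6   -0.581  0.031] [ 0.8   -0.45   0.123]
scene weight ((496.18231201171875, 136.3612060546875), (77.20985412597656, 79.76191711425781), 7.609247207641602)
rim [ 0.61702235  0.05031314 -0.03599442] [ 0.88630101  0.73784283 -0.02400651] [[ 0.619  0.059 -0.036]
 [ 0.885  0.69  -0.025]]
edge [0.62179341 0.62367645]
side (0.15, 0.6, -0.75, -0.42) 5953 [ 0.15 -0.75  0.03] [ 0.599 -0.42   0.378]
side (0.1, 0.45, -0.42, -0.2) 292 [ 0.387 -0.329  0.03 ] [ 0.432 -0.287  0.111]
side (0.6, 0.8, -0.7, -0.45) 1407 [ 0.716 -0.7    0.03 ] [ 0.8   -0.499  0.125]
side weight ((493.6705322265625, 138.81442260742188), (76.4142074584961, 80.0953598022461), 9.66832447052002)
rim [ 0.63243955  0.05169715 -0.0359954 ] [ 0.88510022  0.52261111 -0.02511476] [[ 0.634  0.074 -0.036]
 [ 0.883  0.522 -0.027]]
edge [0.61720161 0.61921833]
```

Emit:
step_arm(
  plan=[
    [0, [0, 0, 0.06], [0, 0, 0]],
    [0, [0.04, 0.05, 0.08], [0, 0, 0]],
    [0, [0.08, 0.1, 0.08], [0, 0, 0]],
    [0, [0.12, 0.14, 0.08], [0, 0, 0]],
    [0, [0.16, 0.18, 0.07], [0, 0, 0]],
  ],
)

```text
clock: 2.28
tcp_pos: [0.3643, -0.4099, 0.3272]
tcp_rot: [3.097, 0.516, 0.003]
force: [-0.0, 0.1, -0.3]
opening: 0.999
```

Emit:
step_arm(
  plan=[
    [0, [0.02, 0.04, 0], [0, 0, 0]],
    [0, [0.03, 0.08, 0], [0, 0, 0]],
    [0, [0.04, 0.1, -0.02], [0, 0, 0]],
    [0, [0.04, 0.1, -0.02], [0, 0, 0]],
  ],
)

```text
clock: 2.78
tcp_pos: [0.4027, -0.3092, 0.3056]
tcp_rot: [-3.096, -0.522, 0.002]
force: [0.6, -0.5, 0.5]
opening: 0.999
```

Run:
```python
from h import *
o=status.get_obs(); print(o['clock'],o['tcp_pos'])
im,d,c=snap('wrist','w1.png'); W=pts(d,c)
s=(abs(W[...,0]-0.42)<0.08)&(abs(W[...,1]+0.31)<0.08)
for z,t in [(0.104,0.006),(0.022,0.004)]:
    q=s&(abs(W[...,2]-z)<t); w=W[q]; print(z,len(w),w.mean(0).round(4),cv2.minAreaRect(w[:,:2].astype(np.float32)*1000))
```

```text
2.775 [ 0.40269645 -0.30916429  0.3056404 ]
0.104 510 [ 0.4097 -0.317   0.1082] ((408.507080078125, -317.65386962890625), (44.021610260009766, 15.937883377075195), 29.039487838745117)
0.022 838 [ 0.4153 -0.31    0.0223] ((411.457763671875, -311.0295715332031), (99.98007202148438, 100.10609436035156), 12.412030220031738)
```

View pics/w1.png

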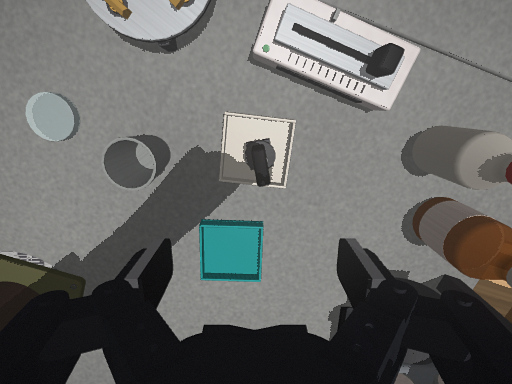

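Wrist view: the key in the white tray is at (260,160), the turquoise tray at (232,250), the controller at (335,50). Next I survey the housing at two yaws to find the hand-eye bias.

Emit:
step_arm(
  plan=[
    [0, [0.035, 0.045, 0.0], [0, 0, 0]],
    [0, [0.07, 0.09, 0], [0, 0, 0]],
    [0, [0.105, 0.14, 0], [0, 0, 0]],
    [0, [0.14, 0.18, 0], [0, 0, 0]],
    [0, [0.14, 0.18, 0], [0, 0, 0]],
  ],
)

```text
clock: 3.45
tcp_pos: [0.5457, -0.128, 0.307]
tcp_rot: [-3.096, -0.525, -0.007]
force: [-0.1, -0.2, 0.1]
opening: 1.001
```

```bash
cat > nuts.py <<'E'
import sys
from h import *
o=status.get_obs(); r=R.from_rotvec(o['tcp_rot']).as_matrix()
print('clock',o['clock'],'tcp',o['tcp_pos'].round(4) if hasattr(o['tcp_pos'],'round') else o['tcp_pos'],'yaw',np.degrees(np.arctan2(r[1,0],r[0,0])).round(2),'zaxis',r[:,2].round(4))
im,d,c=snap('wrist',sys.argv[1]); W=pts(d,c)
C=np.array([0.575,-0.115])
for k in range(3):
    q=(np.hypot(W[...,0]-C[0],W[...,1]-C[1])<0.095)&(abs(W[...,2]-0.057)<0.004)
    p=W[q][:,:2]; (cx,cy),rad=cv2.minEnclosingCircle((p*1000).astype(np.float32)); C=np.array([cx,cy])/1000
print('flange',C.round(4),rad,np.median(W[q][:,2]).round(4))
hi=((np.hypot(W[...,0]-C[0],W[...,1]-C[1])<0.085)&(np.hypot(W[...,0]-C[0],W[...,1]-C[1])>0.03)&(W[...,2]>0.064)&(W[...,2]<0.082)).astype(np.uint8)
n,l,st,ce=cv2.connectedComponentsWithStats(hi)
for i in range(1,n):
    if st[i,4]<15: continue
    p=W[l==i]; rr=cv2.minAreaRect((p[:,:2]*1000).astype(np.float32))
    p2=p[:,:2]; m=(np.array(rr[0])/1000); u,s,v=np.linalg.svd(p2-p2.mean(0)); a=np.degrees(np.arctan2(v[0,1],v[0,0]))%180
    rad=m-C; ph=np.degrees(np.arctan2(rad[1],rad[0]))
    # clockwise angle from tangential
    cw=((ph+90)-a+90)%180-90
    print('nut c',m.round(4),'mean',p2.mean(0).round(4),'size',np.round(rr[1],1),'yaw',a.round(1),'polar',ph.round(1),'r',np.hypot(*rad).round(4),'cw deg',cw.round(1),'zmax',p[:,2].max().round(4),st[i,4])
E
python3 nuts.py w2.png
```

```text
clock 3.45 tcp [ 0.5457 -0.128   0.307 ] yaw 19.23 zaxis [ 0.0039  0.002  -1.    ]
flange [ 0.573  -0.1241] 79.8197021484375 0.0568
nut c [ 0.6247 -0.1423] mean [ 0.6247 -0.1419] size [33.7 10. ] yaw 63.6 polar -19.3 r 0.0547 cw deg 7.1 zmax 0.076 252
nut c [ 0.5907 -0.0723] mean [ 0.591  -0.0727] size [10.  34.1] yaw 159.2 polar 71.3 r 0.0548 cw deg 2.1 zmax 0.0751 249
nut c [ 0.5551 -0.1761] mean [ 0.5557 -0.1754] size [10.1 33.9] yaw 155.6 polar -109.1 r 0.055 cw deg 5.3 zmax 0.0763 231
nut c [ 0.521  -0.1064] mean [ 0.5218 -0.1068] size [34.  10.2] yaw 68.1 polar 161.2 r 0.055 cw deg 3.1 zmax 0.0757 224
```

View pics/w2.png

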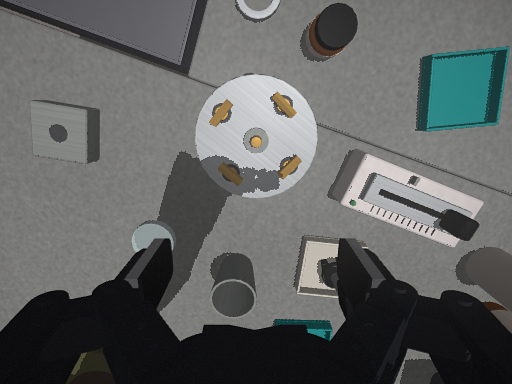

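Emit:
step_arm(
  plan=[
    [0, [0, 0, 0], [0, 0, -10]],
    [0, [0, 0, 0], [0, 0, -20]],
    [0, [0, 0, 0], [0, 0, -30]],
    [0, [0, 0, 0], [0, 0, -40]],
    [0, [0, 0, 0], [0, 0, -50]],
  ],
)

```text
clock: 4.12
tcp_pos: [0.5415, -0.1347, 0.3069]
tcp_rot: [3.021, -0.858, 0.001]
force: [-0.9, -0.0, -0.4]
opening: 1.002
```

Emit:
step_arm(
  plan=[
    [0, [0, 0, 0], [0, 0, -10]],
    [0, [0, 0, 0], [0, 0, -20]],
    [0, [0, 0, 0], [0, 0, -30]],
    [0, [0, 0, 0], [0, 0, -40]],
    [0, [0, 0, 0], [0, 0, -40]],
  ],
)

```text
clock: 4.75
tcp_pos: [0.5417, -0.134, 0.3068]
tcp_rot: [2.553, -1.828, 0.001]
force: [-0.0, 0.5, 0.6]
opening: 0.999
```

```bash
python3 nuts.py w3.png
python3 - <<'E'
from h import *
im,d,c=snap('wrist'); W=pts(d,c)
s=(abs(W[...,0]-0.495)<0.07)&(abs(W[...,1]-0.137)<0.07)&(abs(W[...,2]-0.036)<0.005)
print(s.sum(), cv2.minAreaRect(W[s][:,:2].astype(np.float32)*1000) if s.any() else '')
E
```

```text
clock 4.75 tcp [ 0.5417 -0.134   0.3068] yaw -71.22 zaxis [-1.0e-04 -1.7e-03 -1.0e+00]
flange [ 0.5755 -0.1197] 79.80772399902344 0.057
nut c [ 0.5578 -0.1718] mean [ 0.5581 -0.1721] size [ 9.8 33.8] yaw 154.7 polar -108.7 r 0.055 cw deg 6.6 zmax 0.0762 234
nut c [ 0.6275 -0.1372] mean [ 0.6269 -0.1379] size [34.2 10.1] yaw 64.0 polar -18.6 r 0.0549 cw deg 7.4 zmax 0.0766 238
nut c [ 0.5234 -0.1022] mean [ 0.524  -0.1031] size [33.8 10.3] yaw 67.9 polar 161.4 r 0.055 cw deg 3.5 zmax 0.0768 215
nut c [ 0.5929 -0.0676] mean [ 0.5926 -0.069 ] size [10.7 34. ] yaw 159.7 polar 71.5 r 0.055 cw deg 1.7 zmax 0.0764 221
1213 ((495.5276184082031, 124.33750915527344), (75.85742950439453, 53.435081481933594), 9.731133460998535)
```

```bash
sed -i "s/    im,d=imaging.get_image(cam); c=imaging.calibration(cam)/    c=imaging.calibration(cam); im,d=imaging.get_image(cam)/" h.py; python3 nuts.py w4.png
```

```text
clock 4.85 tcp [ 0.542  -0.133   0.3067] yaw -71.07 zaxis [ 1.e-04 -8.e-04 -1.e+00]
flange [ 0.5754 -0.1204] 79.86367797851562 0.0571
nut c [ 0.5576 -0.1723] mean [ 0.5577 -0.1726] size [ 9.9 33.8] yaw 156.7 polar -108.9 r 0.0549 cw deg 4.3 zmax 0.077 234
nut c [ 0.6273 -0.1378] mean [ 0.6267 -0.1385] size [34.3 10.2] yaw 64.1 polar -18.6 r 0.0548 cw deg 7.3 zmax 0.0759 240
nut c [ 0.5233 -0.1025] mean [ 0.5239 -0.1036] size [34.4 10.3] yaw 67.4 polar 161.1 r 0.0551 cw deg 3.8 zmax 0.0765 219
nut c [ 0.5929 -0.0685] mean [ 0.5925 -0.0697] size [10.5 33.9] yaw 159.2 polar 71.4 r 0.0548 cw deg 2.2 zmax 0.0765 225
```

Emit:
step_arm(
  plan=[
    [0, [0, 0.0, 0], [0, 0, 10]],
    [0, [0, 0.0, 0], [0, 0, 20]],
    [0, [0, 0.0, 0], [0, 0, 30]],
    [0, [0, 0.0, 0], [0, 0, 40]],
    [0, [0, 0, 0], [0, 0, 50]],
  ],
)

```text
clock: 5.52
tcp_pos: [0.5422, -0.132, 0.3065]
tcp_rot: [3.09, -0.565, 0.0]
force: [0.2, 0.3, -0.0]
opening: 1.002
```

Emit:
step_arm(
  plan=[
    [0, [0, 0.0, 0], [0, 0, 10]],
    [0, [0, 0.0, 0], [0, 0, 20]],
    [0, [0, 0.0, 0], [0, 0, 30]],
    [0, [0, 0.0, 0], [0, 0, 30]],
    [0, [0, 0.0, 0], [0, 0, 30]],
  ],
)

```text
clock: 6.15
tcp_pos: [0.5423, -0.1317, 0.3064]
tcp_rot: [3.132, 0.239, 0.0]
force: [-0.3, 0.8, 0.8]
opening: 0.994
```

```bash
python3 nuts.py w5.png
python3 - <<'E'
from h import *
im,d,c=snap('wrist'); W=pts(d,c)
s=(abs(W[...,0]-0.495)<0.07)&(abs(W[...,1]-0.137)<0.07)&(abs(W[...,2]-0.036)<0.005)
print(s.sum(), cv2.minAreaRect(W[s][:,:2].astype(np.float32)*1000) if s.any() else '')
s=(abs(W[...,0]-0.57)<0.12)&(abs(W[...,1]+0.36)<0.12)&(abs(W[...,2]-0.05)<0.004)
print(s.sum(), cv2.minAreaRect(W[s][:,:2].astype(np.float32)*1000) if s.any() else '')
print(c['view'])
E
```

```text
clock 6.15 tcp [ 0.5423 -0.1317  0.3064] yaw 8.74 zaxis [ 1.e-04 -2.e-04 -1.e+00]
flange [ 0.5756 -0.1202] 79.80842590332031 0.0572
nut c [ 0.6275 -0.138 ] mean [ 0.6272 -0.138 ] size [33.9 10.1] yaw 63.8 polar -18.9 r 0.0549 cw deg 7.3 zmax 0.0764 255
nut c [ 0.593  -0.0685] mean [ 0.5932 -0.0689] size [ 9.9 34. ] yaw 159.3 polar 71.4 r 0.0546 cw deg 2.1 zmax 0.0762 254
nut c [ 0.5579 -0.1724] mean [ 0.5583 -0.1717] size [10.2 33.6] yaw 155.3 polar -108.7 r 0.0551 cw deg 6.0 zmax 0.0768 235
nut c [ 0.5236 -0.1027] mean [ 0.5244 -0.103 ] size [33.5 10.3] yaw 67.7 polar 161.4 r 0.0549 cw deg 3.7 zmax 0.0763 226
2917 ((493.59002685546875, 134.6746826171875), (76.65882110595703, 76.43848419189453), 10.341215133666992)
4195 ((563.7254638671875, -357.6463928222656), (189.6841583251953, 79.99267578125), 87.60528564453125)
[[ 1.51997446e-01 -9.88380451e-01  9.27805176e-04 -2.13576155e-01]
 [-9.45690662e-01 -1.45159394e-01  2.90857219e-01  4.41532653e-01]
 [-2.87342910e-01 -4.50869712e-02 -9.56766020e-01  5.77243408e-01]
 [ 0.00000000e+00  0.00000000e+00  0.00000000e+00  1.00000000e+00]]
```

Emit:
step_arm(
  plan=[
    [0.5, [-0.025, 0.05, 0], [0, 0, 0]],
    [0.5, [-0.05, 0.105, -0.02], [0, 0, 1.5]],
    [0.5, [-0.075, 0.16, -0.04], [0, 0, 1.5]],
    [0.5, [-0.1, 0.21, -0.06], [0, 0, 1.5]],
    [0.5, [-0.122, 0.252, -0.1], [0, 0, 1.5]],
  ],
)

```text
clock: 6.88
tcp_pos: [0.4208, 0.1233, 0.2067]
tcp_rot: [-3.127, -0.285, -0.007]
force: [1.4, 0.4, 0.1]
opening: 0.499
```

Emit:
step_arm(
  plan=[
    [0.5, [0, 0, -0.03], [0, 0, 0]],
    [0.5, [0, 0, -0.08], [0, 0, 0]],
    [0.5, [0, 0, -0.13], [0, 0, 0]],
    [0.5, [0, 0, -0.16], [0, 0, 0]],
    [0.5, [0, 0, -0.168], [0, 0, 0]],
  ],
)

```text
clock: 7.5
tcp_pos: [0.4265, 0.1219, 0.0476]
tcp_rot: [3.124, 0.284, -0.017]
force: [0.5, 1.0, -0.0]
opening: 0.498
```

Run:
```python
from h import *
o=status.get_obs(); print(o['clock'],o['tcp_pos'],o['force'],o['opening'],o['joint_positions'])
snap('side','s5.png'); im,d,c=snap('wrist','w6.png')
```

```text
7.5 [0.42649245 0.12187165 0.04759022] [ 0.47326464  1.00190609 -0.02382066] 0.4977807802932397 [-0.35865454  0.89014552 -0.03959122  2.23108751  0.78073374  0.04536493
 -2.55359704]
```

View pics/w6.png

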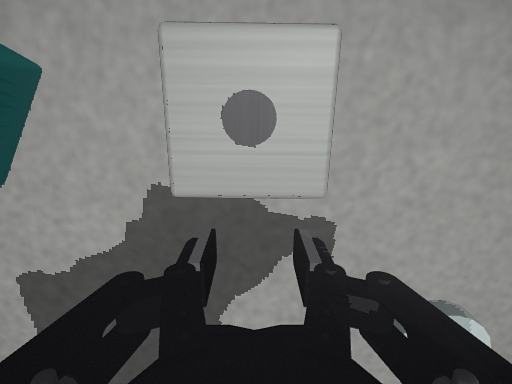

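View pics/s5.png

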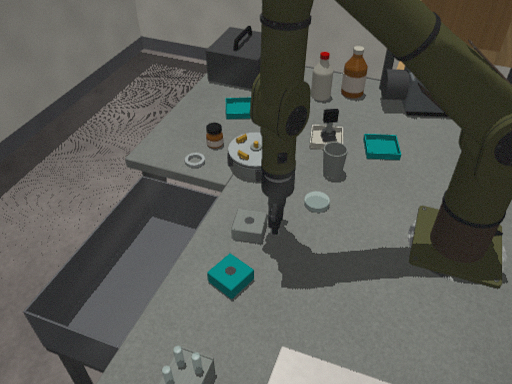

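Emit:
step_arm(
  plan=[
    [0.5, [0.01, 0.002, -0.008], [0, 0, 0]],
    [0.5, [0.025, 0.0045, -0.008], [0, 0, 0]],
    [0.5, [0.04, 0.007, -0.008], [0, 0, 0]],
    [0.5, [0.055, 0.01, -0.008], [0, 0, 0]],
    [0.5, [0.07, 0.0125, -0.008], [0, 0, 0]],
  ],
)

```text
clock: 8.22
tcp_pos: [0.4909, 0.132, 0.0405]
tcp_rot: [3.121, 0.284, -0.034]
force: [-11.0, -2.6, 0.9]
opening: 0.5
```

Emit:
step_arm(
  plan=[
    [0.5, [0.02, 0.0035, 0], [0, 0, 0]],
    [0.5, [0.04, 0.007, 0], [0, 0, 0]],
    [0.5, [0.06, 0.0105, 0], [0, 0, 0]],
    [0.5, [0.08, 0.014, 0], [0, 0, 0]],
    [0.5, [0.095, 0.017, 0], [0, 0, 0]],
  ],
)

```text
clock: 8.85
tcp_pos: [0.5849, 0.1494, 0.0407]
tcp_rot: [3.121, 0.285, -0.039]
force: [-11.8, -4.1, 11.3]
opening: 0.503
```

Run:
```python
from h import *
o=status.get_obs(); print(o['clock'],o['tcp_pos'],o['force'],o['joint_positions'])
snap('scene','s6.png');
```

```text
8.85 [0.58494078 0.14937971 0.04074397] [-11.79504041  -4.08356984  11.32682148] [-0.10708528  1.00080147 -0.39757402  1.72483139  0.64235608  0.57712936
 -2.28768999]
```

View pics/s6.png

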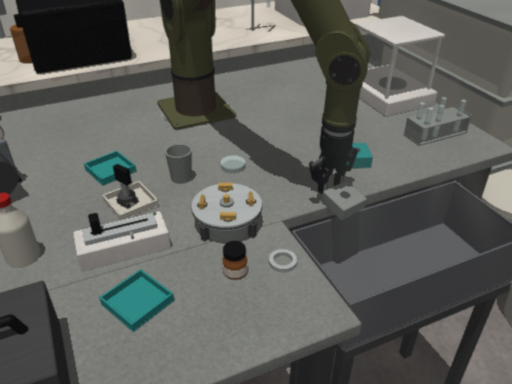

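Emit:
step_arm(
  plan=[
    [0.5, [0.015, 0.0025, 0], [0, 0, 0]],
    [0.5, [0.03, 0.005, 0], [0, 0, 0]],
    [0.5, [0.045, 0.008, 0], [0, 0, 0]],
    [0.5, [0.055, 0.01, 0], [0, 0, 0]],
    [0.5, [0.055, 0.01, 0], [0, 0, 0]],
  ],
)

```text
clock: 9.52
tcp_pos: [0.6468, 0.1613, 0.041]
tcp_rot: [3.126, 0.284, -0.015]
force: [0.4, 0.7, 0.1]
opening: 0.503
```

Run:
```python
from h import *
o=status.get_obs(); print(o['clock'],o['tcp_pos'],o['force'])
snap('scene','s7.png');
```

```text
9.525 [0.64680745 0.16134811 0.04097294] [0.35808944 0.66620773 0.08216036]
```

View pics/s7.png

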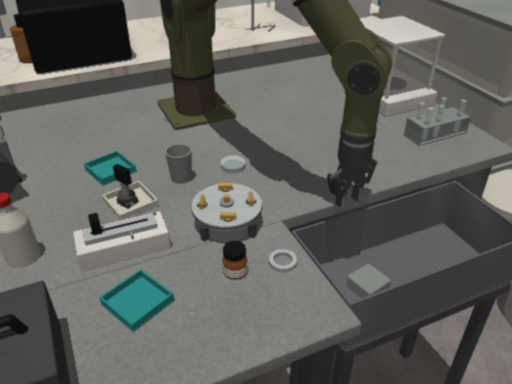

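The weight is in the bin at (368,281) and no other grey weight is visible. Next I go back to the key.

Emit:
step_arm(
  plan=[
    [0, [-0.01, 0, 0.06], [0, 0, 0]],
    [0, [-0.02, -0.03, 0.11], [0, 0, 4]],
    [0, [-0.04, -0.07, 0.15], [0, 0, 8]],
    [0, [-0.06, -0.115, 0.18], [0, 0, 13]],
    [0, [-0.09, -0.165, 0.2], [0, 0, 18]],
  ],
)

```text
clock: 10.2
tcp_pos: [0.5557, -0.0046, 0.2423]
tcp_rot: [3.039, 0.775, -0.012]
force: [0.4, -0.4, 0.5]
opening: 0.998
```

Emit:
step_arm(
  plan=[
    [0, [-0.03, -0.05, 0.02], [0, 0, 0]],
    [0, [-0.06, -0.1, 0.02], [0, 0, 0]],
    [0, [-0.09, -0.15, 0.02], [0, 0, 0]],
    [0, [-0.12, -0.205, 0.02], [0, 0, 0]],
    [0, [-0.145, -0.26, 0.02], [0, 0, 0]],
  ],
)

```text
clock: 10.82
tcp_pos: [0.4092, -0.2649, 0.2609]
tcp_rot: [3.041, 0.771, -0.016]
force: [0.9, -0.2, 0.5]
opening: 1.001
```

Emit:
step_arm(
  plan=[
    [0, [-0.01, -0.05, 0.0], [0, 0, 0]],
    [0, [-0.01, -0.05, 0.0], [0, 0, 0]],
    [0, [-0.01, -0.05, 0.0], [0, 0, 0]],
  ],
)

```text
clock: 11.2
tcp_pos: [0.4011, -0.3127, 0.2608]
tcp_rot: [3.041, 0.771, -0.014]
force: [-0.9, 0.3, 0.7]
opening: 1.004
```

```bash
cat > key.py <<'E'
from h import *
import sys
o=status.get_obs(); r=R.from_rotvec(o['tcp_rot']).as_matrix()
print(o['clock'],o['tcp_pos'],'yaw',np.degrees(np.arctan2(r[1,0],r[0,0])).round(2),r[:,2].round(4),'j',np.round(o['joint_positions'],2))
im,d,c=snap('wrist',sys.argv[1]); W=pts(d,c)
s=(abs(W[...,0]-0.41)<0.08)&(abs(W[...,1]+0.31)<0.08)
for z,t in [(0.108,0.003),(0.022,0.004)]:
    q=s&(abs(W[...,2]-z)<t); w=W[q]; print(z,len(w),w.mean(0).round(4),cv2.minAreaRect(w[:,:2].astype(np.float32)*1000))
E
python3 key.py w7.png
```

```text
11.2 [ 0.40108784 -0.31268257  0.26079011] yaw 28.46 [-0.0079 -0.0061 -1.    ] j [ 1.02  0.62 -0.75  1.89  0.56  0.86 -1.08]
0.108 674 [ 0.41   -0.3146  0.1078] ((409.2406005859375, -314.81500244140625), (42.98119354248047, 15.794965744018555), 29.248754501342773)
0.022 1017 [ 0.4164 -0.3059  0.0217] ((411.5052185058594, -308.452880859375), (100.2306900024414, 100.23117065429688), 12.570026397705078)
```

Emit:
step_arm(
  plan=[
    [0, [0.008, -0.002, -0.05], [0, 0, 0.8]],
    [0, [0.008, -0.002, -0.1], [0, 0, 0.8]],
    [0, [0.008, -0.002, -0.14], [0, 0, 0.8]],
    [0, [0.008, -0.002, -0.165], [0, 0, 0.8]],
    [0, [0.008, -0.002, -0.165], [0, 0, 0.8]],
  ],
)

```text
clock: 11.88
tcp_pos: [0.4092, -0.3135, 0.0947]
tcp_rot: [3.036, 0.797, -0.018]
force: [-0.0, 1.4, 0.1]
opening: 1.001
```

Run:
```python
from h import *
o=status.get_obs(); r=R.from_rotvec(o['tcp_rot']).as_matrix()
print(o['clock'],o['tcp_pos'],'yaw',np.degrees(np.arctan2(r[1,0],r[0,0])).round(2),r[:,2].round(4),o['force'],np.round(o['joint_positions'],2))
snap('wrist','w8.png')
```

```text
11.875 [ 0.40917534 -0.31347519  0.0947217 ] yaw 29.43 [-0.0103 -0.005  -0.9999] [-0.01768358  1.41444036  0.07555793] [ 0.86  0.86 -0.5   2.    0.86  0.52 -1.34]
```

View pics/w8.png

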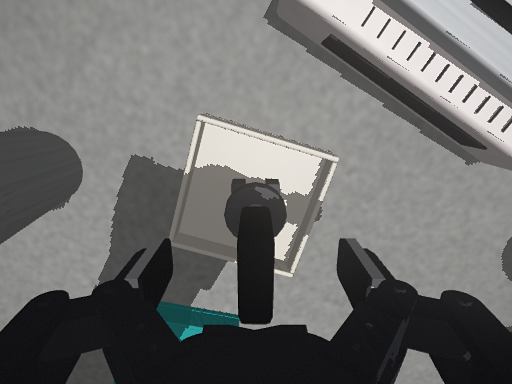

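Emit:
step_arm(
  plan=[
    [0, [0, 0, 0], [0.3, -0.6, -0.2]],
    [1, [0, 0, 0], [0.3, -0.6, -0.2]],
    [1, [0, 0, 0], [0.3, -0.6, -0.2]],
    [1, [0, 0, 0], [0.3, -0.6, -0.2]],
    [1, [0, 0, 0], [0.3, -0.6, -0.2]],
  ],
  newtons=100,
)

```text
clock: 12.55
tcp_pos: [0.4094, -0.3159, 0.0959]
tcp_rot: [3.039, 0.786, 0.004]
force: [2.5, -1.5, 1.6]
opening: 0.176
```

Emit:
step_arm(
  plan=[
    [1, [0, 0, 0], [0, 0, 0]],
    [1, [0, 0, 0], [0, 0, 0]],
  ],
)

```text
clock: 12.8
tcp_pos: [0.4094, -0.316, 0.0959]
tcp_rot: [3.038, 0.786, 0.004]
force: [-0.4, 1.1, 1.6]
opening: 0.172
```

```bash
cat > st.py <<'E'
from h import *
o=status.get_obs(); r=R.from_rotvec(o['tcp_rot']).as_matrix()
print('t',round(o['clock'],2),'tcp',np.round(o['tcp_pos'],4),'yaw',np.degrees(np.arctan2(r[1,0],r[0,0])).round(2),'z',r[:,2].round(4),'F',np.round(o['force'],1),'M',np.round(o['wrist_torque'],2),'open',round(o['opening'],3),'j',np.round(o['joint_positions'],2))
E
python3 st.py
```

```text
t 12.8 tcp [ 0.4094 -0.316   0.0959] yaw 29.01 z [ 0.003  -0.0025 -1.    ] F [-0.4  1.1  1.6] M [-0.12  0.03 -0.02] open 0.172 j [ 0.87  0.86 -0.51  2.    0.86  0.5  -1.34]
```

Emit:
step_arm(
  plan=[
    [1, [0, 0, 0.04], [0, 0, 0]],
    [1, [0, 0, 0.09], [0, 0, 5]],
    [1, [0.03, 0.025, 0.12], [0, 0, 12]],
    [1, [0.07, 0.055, 0.12], [0, 0, 20]],
    [1, [0.11, 0.09, 0.12], [0, 0, 28]],
  ],
)

```text
clock: 13.42
tcp_pos: [0.5196, -0.2259, 0.2155]
tcp_rot: [2.757, 1.502, 0.003]
force: [0.3, -0.0, -3.0]
opening: 0.176
```

Emit:
step_arm(
  plan=[
    [1, [0.04, 0.03, 0], [0, 0, 7]],
    [1, [0.08, 0.06, 0], [0, 0, 7]],
    [1, [0.108, 0.088, -0.01], [0, 0, 7]],
    [1, [0.108, 0.088, -0.02], [0, 0, 7]],
  ],
)

```text
clock: 13.92
tcp_pos: [0.6289, -0.1329, 0.195]
tcp_rot: [-2.659, -1.672, -0.009]
force: [-0.5, -0.4, -3.8]
opening: 0.176
```

```bash
python3 st.py
python3 - <<'E'
from h import *
snap('wrist','w9.png');snap('scene','s9.png')
E
```

```text
t 13.93 tcp [ 0.6289 -0.1329  0.195 ] yaw 64.34 z [ 0.0047  0.0039 -1.    ] F [-0.5 -0.4 -3.8] M [0.   0.07 0.01] open 0.176 j [ 0.55  0.9  -0.82  1.55  0.73  1.01 -0.92]
```

View pics/w9.png

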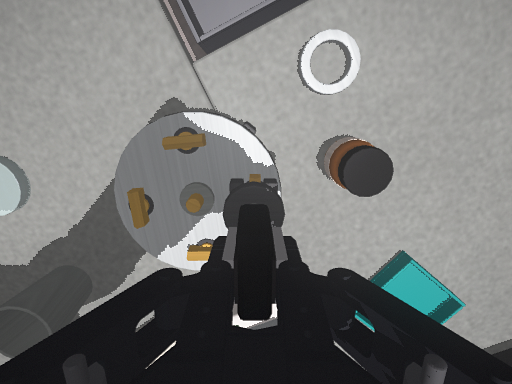

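View pics/s9.png

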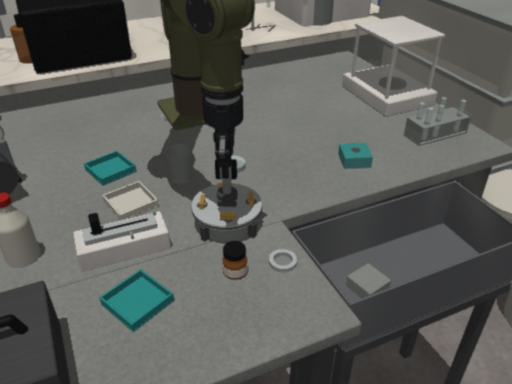

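Emit:
step_arm(
  plan=[
    [1, [0, 0, 0], [0, 0, 0]],
    [1, [0, 0, 0], [0, 0, 0]],
  ],
)

```text
clock: 14.28
tcp_pos: [0.6269, -0.1392, 0.1961]
tcp_rot: [2.663, 1.661, 0.004]
force: [-0.3, 0.7, -3.0]
opening: 0.175
```

```bash
python3 st.py
```

```text
t 14.28 tcp [ 0.6269 -0.1392  0.1961] yaw 63.91 z [ 3.6e-03 -9.0e-04 -1.0e+00] F [-0.3  0.7 -3. ] M [-0.07 -0.02 -0.08] open 0.175 j [ 0.56  0.89 -0.81  1.55  0.73  1.02 -0.92]
```

Emit:
step_arm(
  plan=[
    [1, [0.0005, 0.001, -0.015], [0, 0, 0]],
    [1, [0.0005, 0.001, -0.025], [0, 0, 0]],
    [1, [0.0005, 0.001, -0.034], [0, 0, 0]],
    [1, [0.0005, 0.001, -0.042], [0, 0, 0]],
    [1, [0.0005, 0.001, -0.044], [0, 0, 0]],
  ],
)

```text
clock: 14.9
tcp_pos: [0.6277, -0.1368, 0.1515]
tcp_rot: [2.663, 1.664, 0.004]
force: [-2.2, 0.2, 3.4]
opening: 0.175
```

```bash
python3 st.py
```

```text
t 14.9 tcp [ 0.6277 -0.1368  0.1515] yaw 64.02 z [ 2.9e-03 -2.0e-04 -1.0e+00] F [-2.2  0.2  3.4] M [-0.05  0.53 -0.02] open 0.175 j [ 0.54  0.95 -0.78  1.58  0.78  0.94 -0.96]
```

Emit:
step_arm(
  plan=[
    [1, [0, 0, 0.001], [0, 0, -9]],
    [1, [0, 0, 0.001], [0, 0, -18]],
    [1, [0, 0, 0.001], [0, 0, -27]],
    [1, [0, 0, 0.001], [0, 0, -36]],
    [1, [0, 0, 0.001], [0, 0, -44]],
  ],
)

```text
clock: 15.52
tcp_pos: [0.628, -0.1372, 0.1528]
tcp_rot: [3.091, 0.539, 0.004]
force: [1.3, -1.3, -5.1]
opening: 0.176
```

Emit:
step_arm(
  plan=[
    [1, [0, 0, 0], [0, 0, 0]],
    [1, [0, 0, 0], [0, 0, 0]],
  ],
)

```text
clock: 15.78
tcp_pos: [0.628, -0.1371, 0.1529]
tcp_rot: [3.09, 0.549, 0.004]
force: [0.3, -1.0, -3.1]
opening: 0.176
```

```bash
python3 st.py
```

```text
t 15.78 tcp [ 0.628  -0.1371  0.1529] yaw 20.13 z [ 0.0029 -0.003  -1.    ] F [ 0.3 -1.  -3.1] M [-0.25 -0.03  0.05] open 0.176 j [ 0.45  0.89 -0.59  1.59  0.62  0.85 -1.61]
```

Emit:
step_arm(
  plan=[
    [1, [0, 0, 0.01], [0, 0, 4]],
    [1, [0, 0, 0.045], [0, 0, 8]],
    [1, [-0.035, 0.0115, 0.045], [0, 0, 18]],
    [1, [-0.07, 0.023, 0.045], [0, 0, 28]],
    [1, [-0.1045, 0.0345, 0.045], [0, 0, 38]],
  ],
)

```text
clock: 16.4
tcp_pos: [0.5223, -0.1018, 0.1982]
tcp_rot: [2.74, 1.533, 0.006]
force: [-0.2, 0.1, -3.0]
opening: 0.179
```

Emit:
step_arm(
  plan=[
    [1, [0, 0, 0], [0, 0, 9.5]],
    [1, [0, 0, 0], [0, 0, 9.5]],
    [1, [0, 0, 0], [0, 0, 9.5]],
    [1, [0, 0, 0], [0, 0, 9.5]],
  ],
)

```text
clock: 16.9
tcp_pos: [0.5237, -0.1024, 0.1978]
tcp_rot: [2.612, 1.742, 0.005]
force: [0.2, -0.0, -3.0]
opening: 0.175
```

```bash
python3 st.py; python3 nuts.py w10.png
```

```text
t 16.9 tcp [ 0.5237 -0.1024  0.1978] yaw 67.42 z [ 4.e-03  1.e-04 -1.e+00] F [ 0.2 -0.  -3. ] M [-0.02 -0.02 -0.  ] open 0.175 j [ 0.59  0.77 -0.84  1.89  0.77  0.84 -1.05]
clock 16.9 tcp [ 0.5237 -0.1024  0.1978] yaw 67.42 zaxis [ 4.e-03  1.e-04 -1.e+00]
flange [ 0.5755 -0.1204] 79.96864318847656 0.0572
nut c [ 0.593  -0.0681] mean [ 0.5929 -0.0678] size [10.1 34.2] yaw 159.4 polar 71.5 r 0.0551 cw deg 2.0 zmax 0.0765 518
nut c [ 0.6276 -0.1378] mean [ 0.6268 -0.1359] size [34.  11.5] yaw 28.7 polar -18.5 r 0.0549 cw deg 42.8 zmax 0.076 529
nut c [ 0.5281 -0.0913] mean [ 0.5285 -0.0904] size [10.2  9.1] yaw 70.7 polar 148.5 r 0.0556 cw deg -12.2 zmax 0.0763 140
nut c [ 0.5577 -0.1724] mean [ 0.5581 -0.1702] size [11.3 34.1] yaw 155.8 polar -108.9 r 0.055 cw deg 5.2 zmax 0.0762 441
```

View pics/w10.png

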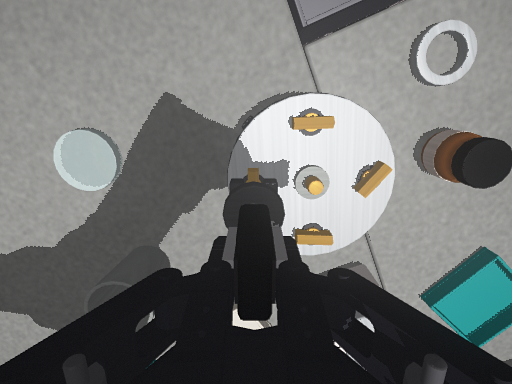

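Emit:
step_arm(
  plan=[
    [1, [0, 0, -0.015], [0, 0, 0]],
    [1, [0, 0, -0.027], [0, 0, 0]],
    [1, [0, 0, -0.037], [0, 0, 0]],
    [1, [0, 0, -0.044], [0, 0, 0]],
    [1, [0, 0, -0.046], [0, 0, 0]],
  ],
)

```text
clock: 17.58
tcp_pos: [0.523, -0.1023, 0.1514]
tcp_rot: [2.611, 1.745, 0.003]
force: [-2.5, 0.6, 5.1]
opening: 0.175
```

```bash
python3 st.py
```

```text
t 17.57 tcp [ 0.523  -0.1023  0.1514] yaw 67.51 z [ 0.0026  0.     -1.    ] F [-2.5  0.6  5.1] M [-0.07  0.64  0.03] open 0.175 j [ 0.56  0.83 -0.77  1.92  0.86  0.75 -1.12]
```

Seated. Turn 47° clockwise to about yaw 20.

Emit:
step_arm(
  plan=[
    [1, [0, 0, 0.001], [0, 0, -9.5]],
    [1, [0, 0, 0.001], [0, 0, -19]],
    [1, [0, 0, 0.001], [0, 0, -28.5]],
    [1, [0, 0, 0.001], [0, 0, -38]],
    [1, [0, 0, 0.001], [0, 0, -47]],
  ],
)

```text
clock: 18.2
tcp_pos: [0.5232, -0.1023, 0.1527]
tcp_rot: [3.09, 0.552, 0.003]
force: [0.1, 1.0, -6.3]
opening: 0.174
```

Emit:
step_arm(
  plan=[
    [1, [0, 0, 0], [0, 0, 0]],
    [1, [0, 0, 0], [0, 0, 0]],
  ],
)

```text
clock: 18.45
tcp_pos: [0.5236, -0.1022, 0.153]
tcp_rot: [3.088, 0.563, 0.004]
force: [-0.6, 0.2, -2.9]
opening: 0.174
```

```bash
python3 st.py
```

```text
t 18.45 tcp [ 0.5236 -0.1022  0.153 ] yaw 20.66 z [ 0.0033 -0.0023 -1.    ] F [-0.6  0.2 -2.9] M [ 0.06  0.01 -0.02] open 0.174 j [ 0.44  0.78 -0.57  1.93  0.69  0.64 -1.78]
```

Emit:
step_arm(
  plan=[
    [1, [0, 0, 0.01], [0, 0, 4]],
    [1, [0, 0, 0.045], [0, 0, 8]],
    [1, [0.03, 0.017, 0.045], [0, 0, 18]],
    [1, [0.0695, 0.034, 0.045], [0, 0, 28]],
    [1, [0.0695, 0.034, 0.045], [0, 0, 38]],
  ],
)

```text
clock: 19.08
tcp_pos: [0.5961, -0.0658, 0.1985]
tcp_rot: [2.733, 1.546, 0.014]
force: [-0.5, -0.1, -2.9]
opening: 0.172
```

Emit:
step_arm(
  plan=[
    [1, [0, 0, 0], [0, 0, 10]],
    [1, [0, 0, 0], [0, 0, 20]],
    [1, [0, 0, 0], [0, 0, 30]],
    [1, [0, 0, 0], [0, 0, 40]],
    [1, [0, 0, 0], [0, 0, 50]],
  ],
)

```text
clock: 19.7
tcp_pos: [0.5929, -0.0689, 0.1978]
tcp_rot: [1.826, 2.555, 0.006]
force: [0.2, 0.2, -3.8]
opening: 0.174
```

Emit:
step_arm(
  plan=[
    [1, [0, 0, 0], [0, 0, 10]],
    [1, [0, 0, 0], [0, 0, 20]],
    [1, [0, 0, 0], [0, 0, 30]],
    [1, [0, 0, 0], [0, 0, 40]],
    [1, [0, 0, 0], [0, 0, 50.5]],
  ],
)

```text
clock: 20.32
tcp_pos: [0.5929, -0.0691, 0.1977]
tcp_rot: [-0.562, -3.09, -0.005]
force: [0.1, 0.2, -2.6]
opening: 0.173
```

Emit:
step_arm(
  plan=[
    [1, [0, 0, 0], [0, 0, 0]],
    [1, [0, 0, 0], [0, 0, 0]],
  ],
)

```text
clock: 20.58
tcp_pos: [0.5929, -0.0687, 0.1977]
tcp_rot: [-0.577, -3.087, -0.005]
force: [-0.5, 0.6, -2.7]
opening: 0.178
```

```bash
python3 st.py; python3 nuts.py w11.png
```

```text
t 20.57 tcp [ 0.5929 -0.0687  0.1977] yaw 158.85 z [-1.0e-04  3.6e-03 -1.0e+00] F [-0.5  0.6 -2.7] M [-0.01  0.02 -0.03] open 0.178 j [ 0.62  0.99 -1.2   1.69  0.99  1.19  0.37]
clock 20.575 tcp [ 0.5929 -0.0687  0.1977] yaw 158.85 zaxis [-1.0e-04  3.6e-03 -1.0e+00]
flange [ 0.5756 -0.12  ] 79.944091796875 0.0572
nut c [ 0.5235 -0.1023] mean [ 0.5229 -0.1017] size [34.  10.3] yaw 28.9 polar 161.3 r 0.055 cw deg 42.3 zmax 0.0761 542
nut c [ 0.5824 -0.0639] mean [ 0.5811 -0.0635] size [ 9.9 11.1] yaw 6.1 polar 83.1 r 0.0565 cw deg -13.0 zmax 0.0761 143
nut c [ 0.5581 -0.1719] mean [ 0.5575 -0.1702] size [10.8 34.7] yaw 156.2 polar -108.6 r 0.0548 cw deg 5.2 zmax 0.0769 507
nut c [ 0.6254 -0.1389] mean [ 0.623  -0.1381] size [29. 11.] yaw 27.6 polar -20.8 r 0.0532 cw deg 41.6 zmax 0.0759 350
```

View pics/w11.png

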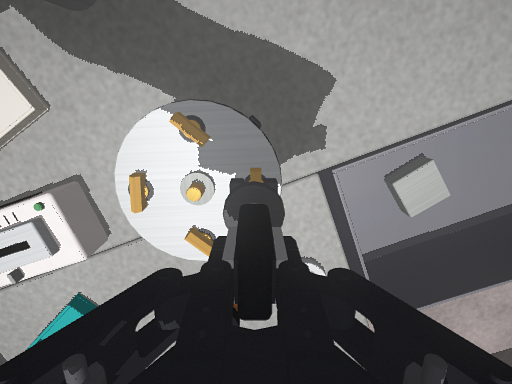

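Emit:
step_arm(
  plan=[
    [1, [0, 0, -0.015], [0, 0, 0.4]],
    [1, [0, 0, -0.027], [0, 0, 0.4]],
    [1, [0, 0, -0.037], [0, 0, 0.4]],
    [1, [0, 0, -0.044], [0, 0, 0.4]],
    [1, [0, 0, -0.046], [0, 0, 0.4]],
  ],
)

```text
clock: 21.25
tcp_pos: [0.5926, -0.0684, 0.1515]
tcp_rot: [-0.561, -3.089, -0.005]
force: [-1.2, -1.0, 3.0]
opening: 0.173
```

```bash
python3 st.py
```

```text
t 21.25 tcp [ 0.5926 -0.0684  0.1515] yaw 159.41 z [-9.0e-04  3.4e-03 -1.0e+00] F [-1.2 -1.   3. ] M [-0.25  0.51  0.02] open 0.173 j [ 0.61  1.05 -1.15  1.72  1.06  1.14  0.33]
```

Turn B to yaw about 110.5, which is 49° clockwise.

Emit:
step_arm(
  plan=[
    [1, [0, 0, 0.001], [0, 0, -10]],
    [1, [0, 0, 0.001], [0, 0, -20]],
    [1, [0, 0, 0.001], [0, 0, -30]],
    [1, [0, 0, 0.001], [0, 0, -40]],
    [1, [0, 0, 0.001], [0, 0, -49]],
  ],
)

```text
clock: 21.88
tcp_pos: [0.5932, -0.0671, 0.1528]
tcp_rot: [1.797, 2.576, 0.01]
force: [0.8, 2.8, -6.1]
opening: 0.175
```

Emit:
step_arm(
  plan=[
    [1, [0, 0, 0], [0, 0, 0]],
    [1, [0, 0, 0], [0, 0, 0]],
  ],
)

```text
clock: 22.12
tcp_pos: [0.5934, -0.0678, 0.1532]
tcp_rot: [1.788, 2.581, 0.008]
force: [1.5, 2.1, -3.0]
opening: 0.173
```

```bash
python3 st.py
```

```text
t 22.12 tcp [ 0.5934 -0.0678  0.1532] yaw 110.57 z [ 0.004   0.0034 -1.    ] F [ 1.5  2.1 -3. ] M [ 0.36 -0.32  0.01] open 0.173 j [ 0.56  0.98 -1.    1.72  0.97  1.01 -0.45]
```

Emit:
step_arm(
  plan=[
    [1, [0, 0, 0.01], [0, 0, 4]],
    [1, [0, 0, 0.045], [0, 0, 8]],
    [1, [-0.012, -0.035, 0.045], [0, 0, 18]],
    [1, [-0.024, -0.07, 0.045], [0, 0, 28]],
    [1, [-0.0353, -0.104, 0.045], [0, 0, 38]],
  ],
)

```text
clock: 22.75
tcp_pos: [0.5567, -0.1743, 0.1978]
tcp_rot: [-0.844, -3.025, -0.003]
force: [0.5, 0.8, -2.6]
opening: 0.172
```

Emit:
step_arm(
  plan=[
    [1, [0, 0, 0], [0, 0, 7.5]],
    [1, [0, 0, 0], [0, 0, 7.5]],
    [1, [0, 0, 0], [0, 0, 7.5]],
    [1, [0, 0, 0], [0, 0, 7.5]],
    [1, [0, 0, 0], [0, 0, 7.5]],
  ],
)

```text
clock: 23.38
tcp_pos: [0.5576, -0.172, 0.1979]
tcp_rot: [-0.655, -3.072, -0.005]
force: [-0.2, 0.5, -3.3]
opening: 0.172
```

```bash
python3 st.py; python3 nuts.py w12.png
```

```text
t 23.38 tcp [ 0.5576 -0.172   0.1979] yaw 155.93 z [ 1.0e-04  3.3e-03 -1.0e+00] F [-0.2  0.5 -3.3] M [ 0.05 -0.01 -0.01] open 0.172 j [ 0.82  0.99 -1.22  1.73  1.01  1.19  0.47]
clock 23.375 tcp [ 0.5576 -0.172   0.1979] yaw 155.93 zaxis [ 1.0e-04  3.3e-03 -1.0e+00]
flange [ 0.5756 -0.1201] 79.88134765625 0.0571
nut c [ 0.5235 -0.1025] mean [ 0.5231 -0.1031] size [34.3 10.1] yaw 29.5 polar 161.3 r 0.055 cw deg 41.9 zmax 0.0762 522
nut c [ 0.5932 -0.0682] mean [ 0.5914 -0.0689] size [11.1 33.9] yaw 119.4 polar 71.3 r 0.0548 cw deg 41.9 zmax 0.0762 525
nut c [ 0.547 -0.167] mean [ 0.546  -0.1666] size [ 9.1 10.4] yaw 173.7 polar -121.4 r 0.0549 cw deg -25.1 zmax 0.0763 130
nut c [ 0.6276 -0.1379] mean [ 0.6258 -0.1377] size [34.7 10.5] yaw 29.9 polar -18.9 r 0.055 cw deg 41.1 zmax 0.0761 423
```

Emit:
step_arm(
  plan=[
    [1, [0, 0, -0.015], [0, 0, 0]],
    [1, [0, 0, -0.027], [0, 0, 0]],
    [1, [0, 0, -0.037], [0, 0, 0]],
    [1, [0, 0, -0.044], [0, 0, 0]],
    [1, [0, 0, -0.046], [0, 0, 0]],
  ],
)

```text
clock: 24.05
tcp_pos: [0.5573, -0.1723, 0.1515]
tcp_rot: [-0.655, -3.071, -0.005]
force: [-1.3, -0.7, 4.2]
opening: 0.174
```

```bash
python3 st.py
```

```text
t 24.05 tcp [ 0.5573 -0.1723  0.1515] yaw 155.91 z [-7.0e-04  3.6e-03 -1.0e+00] F [-1.3 -0.7  4.2] M [-0.16  0.59  0.02] open 0.174 j [ 0.81  1.05 -1.17  1.76  1.08  1.13  0.42]
```

Emit:
step_arm(
  plan=[
    [1, [0, 0, 0.001], [0, 0, -9.5]],
    [1, [0, 0, 0.001], [0, 0, -19]],
    [1, [0, 0, 0.001], [0, 0, -28.5]],
    [1, [0, 0, 0.001], [0, 0, -38]],
    [1, [0, 0, 0.001], [0, 0, -45.5]],
  ],
)

```text
clock: 24.68
tcp_pos: [0.558, -0.1713, 0.1529]
tcp_rot: [1.796, 2.576, 0.009]
force: [1.4, 0.9, -5.0]
opening: 0.178
```

Emit:
step_arm(
  plan=[
    [1, [0, 0, 0], [0, 0, 0]],
    [1, [0, 0, 0], [0, 0, 0]],
  ],
)

```text
clock: 24.92
tcp_pos: [0.5581, -0.1719, 0.1532]
tcp_rot: [1.789, 2.581, 0.008]
force: [0.6, 1.3, -2.5]
opening: 0.168
```

```bash
python3 st.py
```

```text
t 24.93 tcp [ 0.5581 -0.1719  0.1532] yaw 110.55 z [ 0.0041  0.0033 -1.    ] F [ 0.6  1.3 -2.5] M [ 0.36 -0.31  0.03] open 0.168 j [ 0.76  0.98 -1.04  1.76  0.99  1.02 -0.31]
```

All others are verified at about 42°. I continue D straight home for the second pass.

Emit:
step_arm(
  plan=[
    [1, [0, 0, 0], [0, 0, -9]],
    [1, [0, 0, 0], [0, 0, -18]],
    [1, [0, 0, 0], [0, 0, -27]],
    [1, [0, 0, 0], [0, 0, -36]],
    [1, [0, 0, 0], [0, 0, -43]],
  ],
)

```text
clock: 25.55
tcp_pos: [0.5579, -0.1722, 0.1531]
tcp_rot: [2.613, 1.739, 0.006]
force: [-0.1, 1.1, -2.2]
opening: 0.173
```

Emit:
step_arm(
  plan=[
    [1, [0, 0, 0], [0, 0, -3]],
    [1, [0, 0, 0], [0, 0, -5.5]],
    [1, [0, 0, 0], [0, 0, -5.5]],
  ],
)

```text
clock: 25.92
tcp_pos: [0.5578, -0.1722, 0.1531]
tcp_rot: [2.69, 1.617, 0.006]
force: [0.8, 1.6, -1.9]
opening: 0.173
```

```bash
python3 st.py
```

```text
t 25.93 tcp [ 0.5578 -0.1722  0.1531] yaw 62.03 z [ 4.4e-03 -1.0e-04 -1.0e+00] F [ 0.8  1.6 -1.9] M [ 0.16 -0.21  0.1 ] open 0.173 j [ 0.69  0.91 -0.86  1.77  0.88  0.89 -1.06]
```

Emit:
step_arm(
  plan=[
    [1, [0, 0, 0], [0, 0, -2]],
    [1, [0, 0, 0], [0, 0, -4]],
    [1, [0, 0, 0], [0, 0, -4]],
  ],
)

```text
clock: 26.3
tcp_pos: [0.5577, -0.1722, 0.1531]
tcp_rot: [2.744, 1.523, 0.005]
force: [-0.1, 1.1, 1.3]
opening: 0.176
```

```bash
python3 st.py
```

```text
t 26.3 tcp [ 0.5577 -0.1722  0.1531] yaw 58.05 z [ 0.0042 -0.0012 -1.    ] F [-0.1  1.1  1.3] M [-0.01 -0.02  1.18] open 0.176 j [ 0.68  0.9  -0.84  1.77  0.86  0.88 -1.12]
```

The torque of 1.18 N m shows the stop is reached. Next is B, with its bar at 119.4°.

Emit:
step_arm(
  plan=[
    [1, [0, 0, 0], [0, 0, 8]],
    [1, [0, 0, 0.03], [0, 0, 12]],
    [1, [0.005, 0.01, 0.045], [0, 0, 20]],
    [1, [0.02, 0.055, 0.045], [0, 0, 30]],
    [1, [0.0353, 0.1038, 0.045], [0, 0, 40]],
  ],
)

```text
clock: 26.92
tcp_pos: [0.5927, -0.0694, 0.1973]
tcp_rot: [2.063, 2.369, 0.002]
force: [0.9, 0.7, -3.2]
opening: 0.176
```

Emit:
step_arm(
  plan=[
    [1, [0, 0, 0], [0, 0, 10]],
    [1, [0, 0, 0], [0, 0, 20.5]],
    [1, [0, 0, 0], [0, 0, 20.5]],
    [1, [0, 0, 0], [0, 0, 20.5]],
  ],
)

```text
clock: 27.42
tcp_pos: [0.5925, -0.0691, 0.1974]
tcp_rot: [-1.614, -2.695, -0.004]
force: [-0.5, -0.7, -3.1]
opening: 0.175
```

```bash
python3 st.py; python3 nuts.py w13.png
```

```text
t 27.43 tcp [ 0.5925 -0.0691  0.1974] yaw 118.15 z [ 0.0012  0.0026 -1.    ] F [-0.5 -0.7 -3.1] M [0.03 0.02 0.04] open 0.175 j [ 0.6   0.95 -1.11  1.69  0.94  1.12 -0.3 ]
clock 27.425 tcp [ 0.5925 -0.0691  0.1974] yaw 118.15 zaxis [ 0.0012  0.0026 -1.    ]
flange [ 0.5752 -0.1196] 79.68516540527344 0.0572
nut c [ 0.5875 -0.0583] mean [ 0.5868 -0.0571] size [ 9.1 12. ] yaw 119.6 polar 78.7 r 0.0625 cw deg 49.1 zmax 0.0757 152
nut c [ 0.5234 -0.1021] mean [ 0.5239 -0.1009] size [34.6 10.4] yaw 28.3 polar 161.3 r 0.0547 cw deg 43.0 zmax 0.0763 496
nut c [ 0.5579 -0.1719] mean [ 0.5583 -0.1671] size [34.6 10.2] yaw 65.2 polar -108.3 r 0.0551 cw deg -83.5 zmax 0.0759 325
```

Emit:
step_arm(
  plan=[
    [1, [0.0005, 0.0008, -0.015], [0, 0, 1]],
    [1, [0.0005, 0.0008, -0.027], [0, 0, 1]],
    [1, [0.0005, 0.0008, -0.037], [0, 0, 1]],
    [1, [0.0005, 0.0008, -0.044], [0, 0, 1]],
    [1, [0.0005, 0.0008, -0.046], [0, 0, 1]],
  ],
)

```text
clock: 28.1
tcp_pos: [0.5931, -0.0677, 0.1515]
tcp_rot: [-1.585, -2.712, -0.005]
force: [-2.3, -0.3, 4.0]
opening: 0.174
```

```bash
python3 st.py
```

```text
t 28.1 tcp [ 0.5931 -0.0677  0.1515] yaw 119.41 z [ 0.0013  0.0027 -1.    ] F [-2.3 -0.3  4. ] M [-0.23  0.58 -0.  ] open 0.174 j [ 0.58  1.01 -1.07  1.72  1.01  1.07 -0.33]
```

Seated. Turn to about yaw 58 (−61°).

Emit:
step_arm(
  plan=[
    [1, [0, 0, 0.001], [0, 0, -10]],
    [1, [0, 0, 0.001], [0, 0, -20]],
    [1, [0, 0, 0.001], [0, 0, -30]],
    [1, [0, 0, 0.001], [0, 0, -40]],
    [1, [0, 0, 0.001], [0, 0, -50]],
  ],
)

```text
clock: 28.72
tcp_pos: [0.5934, -0.0677, 0.1527]
tcp_rot: [2.586, 1.781, 0.005]
force: [0.5, -0.2, -4.6]
opening: 0.173
```

Emit:
step_arm(
  plan=[
    [1, [0, 0, 0], [0, 0, -4]],
    [1, [0, 0, 0], [0, 0, -8]],
    [1, [0, 0, 0], [0, 0, -11]],
    [1, [0, 0, 0], [0, 0, -11]],
  ],
)

```text
clock: 29.22
tcp_pos: [0.5932, -0.0677, 0.1528]
tcp_rot: [2.737, 1.536, 0.004]
force: [0.4, -1.4, -4.1]
opening: 0.177
```

```bash
python3 st.py
```

```text
t 29.23 tcp [ 0.5932 -0.0677  0.1528] yaw 58.62 z [ 0.0039 -0.0014 -1.    ] F [ 0.4 -1.4 -4.1] M [-0.23  0.01  1.  ] open 0.177 j [ 0.49  0.92 -0.85  1.73  0.86  0.91 -1.28]
```

Emit:
step_arm(
  plan=[
    [1, [0, 0, 0], [0, 0, 8]],
    [1, [0, 0, 0.03], [0, 0, 10]],
    [1, [0.01, -0.02, 0.045], [0, 0, 2]],
    [1, [0.025, -0.05, 0.045], [0, 0, -8]],
    [1, [0.0343, -0.0702, 0.045], [0, 0, -18]],
  ],
)

```text
clock: 29.85
tcp_pos: [0.6284, -0.1397, 0.1982]
tcp_rot: [2.949, 1.073, 0.006]
force: [-0.6, -0.4, -3.0]
opening: 0.173
```

Emit:
step_arm(
  plan=[
    [1, [0, 0, 0], [0, 0, -10]],
    [1, [0, 0, 0], [0, 0, -12]],
    [1, [0, 0, 0], [0, 0, -12]],
    [1, [0, 0, 0], [0, 0, -12]],
  ],
)

```text
clock: 30.35
tcp_pos: [0.6276, -0.1375, 0.1978]
tcp_rot: [3.042, 0.774, 0.004]
force: [0.3, -0.4, -3.3]
opening: 0.176
```

```bash
python3 st.py; python3 nuts.py w14.png
```

```text
t 30.35 tcp [ 0.6276 -0.1375  0.1978] yaw 28.54 z [ 0.0028 -0.0018 -1.    ] F [ 0.3 -0.4 -3.3] M [0.03 0.   0.01] open 0.176 j [ 0.54  0.88 -0.77  1.55  0.7   1.   -1.52]
clock 30.35 tcp [ 0.6276 -0.1375  0.1978] yaw 28.54 zaxis [ 0.0028 -0.0018 -1.    ]
flange [ 0.576  -0.1198] 79.8447265625 0.0572
nut c [ 0.5933 -0.0681] mean [ 0.595  -0.0684] size [33.7 11.2] yaw 71.4 polar 71.5 r 0.0546 cw deg -89.9 zmax 0.0767 496
nut c [ 0.6382 -0.1317] mean [ 0.639  -0.1312] size [9.7 9.1] yaw 11.2 polar -10.8 r 0.0634 cw deg 68.1 zmax 0.0761 132
nut c [ 0.5262 -0.1012] mean [ 0.5305 -0.1002] size [29.3 10.4] yaw 34.2 polar 159.5 r 0.0532 cw deg 35.3 zmax 0.076 298
```

View pics/w14.png

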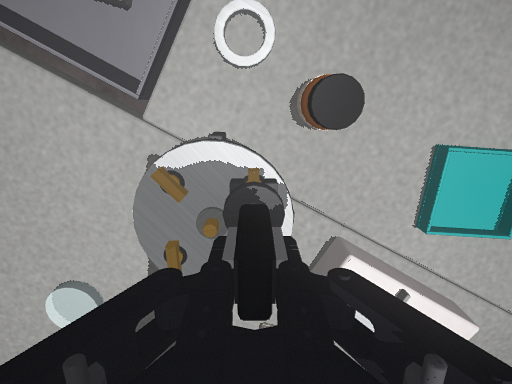

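Emit:
step_arm(
  plan=[
    [1, [0, -0.0003, -0.015], [0, 0, 0]],
    [1, [0, -0.0003, -0.027], [0, 0, 0]],
    [1, [0, -0.0003, -0.037], [0, 0, 0]],
    [1, [0, -0.0003, -0.044], [0, 0, 0]],
    [1, [0, -0.0003, -0.046], [0, 0, 0]],
  ],
)

```text
clock: 31.02
tcp_pos: [0.6274, -0.1382, 0.1515]
tcp_rot: [3.043, 0.771, 0.002]
force: [-2.8, 0.3, 3.1]
opening: 0.173
```

```bash
python3 st.py
```

```text
t 31.02 tcp [ 0.6274 -0.1382  0.1515] yaw 28.42 z [ 0.002  -0.0022 -1.    ] F [-2.8  0.3  3.1] M [-0.02  0.6   0.04] open 0.173 j [ 0.52  0.93 -0.74  1.58  0.75  0.92 -1.56]
```

Emit:
step_arm(
  plan=[
    [1, [0, 0, 0.001], [0, 0, -10]],
    [1, [0, 0, 0.001], [0, 0, -20]],
    [1, [0, 0, 0.001], [0, 0, -30]],
    [1, [0, 0, 0.001], [0, 0, -40]],
    [1, [0, 0, 0.001], [0, 0, -50]],
  ],
)

```text
clock: 31.65
tcp_pos: [0.627, -0.1374, 0.1525]
tcp_rot: [3.082, -0.595, -0.001]
force: [-1.3, 1.5, -5.0]
opening: 0.173
```

Emit:
step_arm(
  plan=[
    [1, [0, 0, 0], [0, 0, -4]],
    [1, [0, 0, 0], [0, 0, -8]],
    [1, [0, 0, 0], [0, 0, -10.5]],
    [1, [0, 0, 0], [0, 0, -10.5]],
  ],
)

```text
clock: 32.15
tcp_pos: [0.627, -0.1372, 0.1526]
tcp_rot: [3.017, -0.861, -0.002]
force: [-2.8, 1.8, -3.3]
opening: 0.176
```

```bash
python3 st.py
```

```text
t 32.15 tcp [ 0.627  -0.1372  0.1526] yaw -31.87 z [-0.002  -0.0031 -1.    ] F [-2.8  1.8 -3.3] M [0.5  0.73 1.28] open 0.176 j [ 0.39  0.87 -0.48  1.59  0.51  0.81 -2.42]
```

Emit:
step_arm(
  plan=[
    [1, [0, 0, 0], [0, 0, 8]],
    [1, [0, 0, 0.03], [0, 0, 12]],
    [1, [-0.02, 0.007, 0.045], [0, 0, 22]],
    [1, [-0.07, 0.022, 0.045], [0, 0, 32]],
    [1, [-0.104, 0.0352, 0.045], [0, 0, 42]],
  ],
)

```text
clock: 32.78
tcp_pos: [0.5225, -0.1035, 0.1984]
tcp_rot: [3.126, 0.276, 0.005]
force: [0.8, -0.4, -4.3]
opening: 0.168
```

Emit:
step_arm(
  plan=[
    [1, [0, 0, 0], [0, 0, 10]],
    [1, [0, 0, 0], [0, 0, 19]],
    [1, [0, 0, 0], [0, 0, 19]],
    [1, [0, 0, 0], [0, 0, 19]],
  ],
)

```text
clock: 33.28
tcp_pos: [0.5242, -0.1034, 0.198]
tcp_rot: [3.041, 0.777, 0.005]
force: [-0.6, -0.4, -3.6]
opening: 0.176
```

```bash
python3 st.py; python3 nuts.py w15.png
```

```text
t 33.27 tcp [ 0.5242 -0.1034  0.198 ] yaw 28.68 z [ 0.0039 -0.0022 -1.    ] F [-0.6 -0.4 -3.6] M [ 0.02  0.02 -0.01] open 0.176 j [ 0.56  0.76 -0.78  1.89  0.73  0.81 -1.69]
clock 33.275 tcp [ 0.5242 -0.1034  0.198 ] yaw 28.68 zaxis [ 0.0039 -0.0022 -1.    ]
flange [ 0.5755 -0.1202] 79.79459381103516 0.0572
nut c [ 0.5931 -0.0682] mean [ 0.5932 -0.0679] size [34. 10.] yaw 71.3 polar 71.3 r 0.0549 cw deg -90.0 zmax 0.0774 521
nut c [ 0.6275 -0.1379] mean [ 0.6276 -0.1369] size [10.3 34.3] yaw 161.6 polar -18.9 r 0.0549 cw deg 89.5 zmax 0.0762 589
nut c [ 0.5339 -0.0967] mean [ 0.535  -0.0961] size [10.3  9.9] yaw 96.6 polar 150.6 r 0.0478 cw deg -36.1 zmax 0.076 142
nut c [ 0.5578 -0.1723] mean [ 0.5583 -0.1707] size [34.9  9.9] yaw 71.2 polar -108.8 r 0.055 cw deg 90.0 zmax 0.0761 429
```

Nuts A, B and D are home at 90°. C is last.

Emit:
step_arm(
  plan=[
    [1, [-0.0004, 0.0006, -0.015], [0, 0, 0]],
    [1, [-0.0004, 0.0006, -0.027], [0, 0, 0]],
    [1, [-0.0004, 0.0006, -0.037], [0, 0, 0]],
    [1, [-0.0004, 0.0006, -0.044], [0, 0, 0]],
    [1, [-0.0004, 0.0006, -0.046], [0, 0, 0]],
  ],
)

```text
clock: 33.95
tcp_pos: [0.523, -0.1023, 0.1514]
tcp_rot: [3.04, 0.784, 0.002]
force: [-1.7, -0.3, 4.8]
opening: 0.179
```

```bash
python3 st.py
```

```text
t 33.95 tcp [ 0.523  -0.1023  0.1514] yaw 28.91 z [ 0.0019 -0.0022 -1.    ] F [-1.7 -0.3  4.8] M [ 0.01  0.59 -0.  ] open 0.179 j [ 0.52  0.82 -0.72  1.92  0.82  0.72 -1.76]
```

Emit:
step_arm(
  plan=[
    [1, [0, 0, 0.001], [0, 0, -9]],
    [1, [0, 0, 0.001], [0, 0, -18]],
    [1, [0, 0, 0.001], [0, 0, -27]],
    [1, [0, 0, 0.001], [0, 0, -36]],
    [1, [0, 0, 0.001], [0, 0, -45]],
  ],
)

```text
clock: 34.58
tcp_pos: [0.5229, -0.1022, 0.1527]
tcp_rot: [3.107, -0.446, 0.001]
force: [0.1, -0.1, -4.9]
opening: 0.174
```

```bash
python3 st.py
```

```text
t 34.58 tcp [ 0.5229 -0.1022  0.1527] yaw -16.33 z [ 0.     -0.0033 -1.    ] F [ 0.1 -0.1 -4.9] M [0.15 0.24 0.21] open 0.174 j [ 0.41  0.77 -0.51  1.93  0.64  0.61 -2.38]
```

Emit:
step_arm(
  plan=[
    [1, [0, 0, 0], [0, 0, -4]],
    [1, [0, 0, 0], [0, 0, -8]],
    [1, [0, 0, 0], [0, 0, -12]],
    [1, [0, 0, 0], [0, 0, -12]],
  ],
)

```text
clock: 35.08
tcp_pos: [0.5229, -0.1021, 0.1527]
tcp_rot: [3.045, -0.76, 0.0]
force: [-0.7, 0.4, -3.3]
opening: 0.175
```

```bash
python3 st.py
```

```text
t 35.08 tcp [ 0.5229 -0.1021  0.1527] yaw -28.01 z [-9.0e-04 -3.5e-03 -1.0e+00] F [-0.7  0.4 -3.3] M [0.18 0.26 0.04] open 0.175 j [ 0.38  0.76 -0.46  1.93  0.58  0.59 -2.53]
```

Emit:
step_arm(
  plan=[
    [1, [0, 0, 0], [0, 0, -1.5]],
    [1, [0, 0, 0], [0, 0, -3]],
    [1, [0, 0, 0], [0, 0, -3]],
  ],
)

```text
clock: 35.45
tcp_pos: [0.5229, -0.102, 0.1527]
tcp_rot: [3.024, -0.838, -0.0]
force: [-2.2, 1.2, -3.5]
opening: 0.174
```

```bash
python3 st.py
```

```text
t 35.45 tcp [ 0.5229 -0.102   0.1527] yaw -30.97 z [-0.001  -0.0035 -1.    ] F [-2.2  1.2 -3.5] M [0.36 0.5  0.88] open 0.174 j [ 0.37  0.75 -0.44  1.93  0.56  0.58 -2.56]
```

Emit:
step_arm(
  plan=[
    [1, [0, 0, 0], [0, 0, 8]],
    [1, [0, 0, 0.03], [0, 0, 12]],
    [1, [0, 0, 0.06], [0, 0, 22]],
    [1, [0, 0, 0.06], [0, 0, 32]],
    [1, [0, -0.03, 0.06], [0, 0, 42]],
  ],
)

```text
clock: 36.08
tcp_pos: [0.5248, -0.1304, 0.2141]
tcp_rot: [3.124, 0.311, 0.009]
force: [0.3, -0.7, -2.9]
opening: 0.176
```

Emit:
step_arm(
  plan=[
    [1, [-0.03, -0.04, 0], [0, 0, 6]],
    [1, [-0.06, -0.09, 0], [0, 0, 12]],
    [1, [-0.09, -0.14, 0], [0, 0, 18]],
    [1, [-0.112, -0.176, 0], [0, 0, 18]],
    [1, [-0.112, -0.176, 0], [0, 0, 18]],
  ],
)

```text
clock: 36.7
tcp_pos: [0.4081, -0.3135, 0.2121]
tcp_rot: [3.042, 0.766, -0.001]
force: [0.1, 0.2, -3.8]
opening: 0.176
```

Emit:
step_arm(
  plan=[
    [1, [0, 0, 0], [0, 0, 0]],
    [1, [0, 0, 0], [0, 0, 0]],
  ],
)

```text
clock: 36.95
tcp_pos: [0.4124, -0.3074, 0.2131]
tcp_rot: [3.039, 0.786, 0.006]
force: [0.1, 0.5, -2.8]
opening: 0.178
```

```bash
python3 st.py; python3 nuts.py w16.png
```

```text
t 36.95 tcp [ 0.4124 -0.3074  0.2131] yaw 29.0 z [ 0.0043 -0.002  -1.    ] F [ 0.1  0.5 -2.8] M [0.05 0.05 0.05] open 0.178 j [ 1.05  0.73 -0.84  1.93  0.74  0.83 -1.26]
clock 36.95 tcp [ 0.4124 -0.3074  0.2131] yaw 29.0 zaxis [ 0.0043 -0.002  -1.    ]
flange [ 0.5107 -0.157 ] 28.683740615844727 0.0566
```

View pics/w16.png

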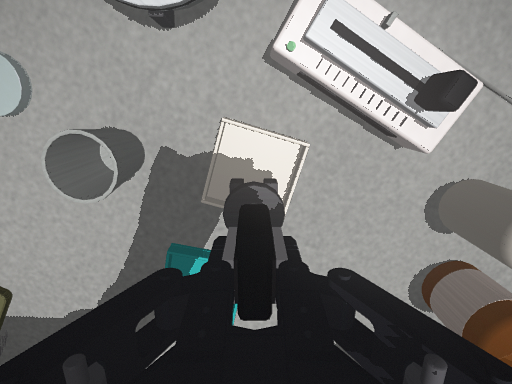

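Run:
```python
from h import *
im,d,c=snap('side','s16.png')
cv2.imwrite('pics/s16c.png',cv2.resize(im[120:190,210:300,::-1],None,fx=8,fy=8,interpolation=cv2.INTER_CUBIC))
c=imaging.calibration('wrist'); im,d=imaging.get_image('wrist'); W=pts(d,c)
s=(abs(W[...,0]-0.57)<0.13)&(abs(W[...,1]+0.36)<0.13)
for nm,z,t in [('box',0.05,0.003),('track',0.066,0.003),('slider',0.105,0.004)]:
    q=s&(abs(W[...,2]-z)<t); w=W[q]; print(nm,len(w),w[:,2].mean().round(4),cv2.minAreaRect(w[:,:2].astype(np.float32)*1000))
C=np.array([0.5637,-0.3576]);a=np.radians(-2.4); ex=np.array([np.cos(a),np.sin(a)]);ey=np.array([-ex[1],ex[0]])
P=W[...,:2]-C; lx=P@ex; ly=P@ey
q=(abs(lx)<0.04)&(abs(ly)<0.09)&(W[...,2]>0.055)&(W[...,2]<0.064)
n,l,st,ce=cv2.connectedComponentsWithStats(q.astype(np.uint8))
for i in range(1,n):
    if st[i,4]>8: m=l==i; print('tab?',st[i],'lx',lx[m].min().round(4),lx[m].max().round(4),'ly',ly[m].min().round(4),ly[m].max().round(4),'z',W[m][:,2].max().round(4))
```

```text
box 7803 0.05 ((563.489013671875, -358.03448486328125), (189.1199951171875, 79.50312042236328), 87.61576080322266)
track 6483 0.0643 ((571.1162719726562, -358.4932861328125), (149.57235717773438, 55.29228973388672), 87.69519805908203)
slider 958 0.104 ((561.4238891601562, -404.06243896484375), (20.064210891723633, 27.714101791381836), 89.63472747802734)
tab? [ 304    0  141  128 2525] lx -0.0202 0.02 ly -0.0754 0.0742 z 0.064
tab? [383  10  16  18 133] lx 0.0238 0.0363 ly 0.0159 0.0211 z 0.064
tab? [356  33  10   8  22] lx 0.0015 0.0077 ly 0.0276 0.0351 z 0.064
tab? [346  38   4   5  11] lx -0.0049 -0.0028 ly 0.0384 0.0424 z 0.064
tab? [359  39   8   6  13] lx 0.0005 0.0036 ly 0.0253 0.0319 z 0.064
tab? [402  43  37  36 266] lx 0.0039 0.0201 ly -0.0423 -0.0019 z 0.064
tab? [362  46   5   6   9] lx -0.0028 0.0003 ly 0.0225 0.0256 z 0.0639
tab? [391  47  16  23  99] lx 0.004 0.0157 ly -0.0174 0.0023 z 0.064
tab? [380  63   6   6  13] lx -0.006 -0.001 ly 0.0001 0.0033 z 0.064
tab? [408  68   6   7  19] lx 0.0036 0.0076 ly -0.0254 -0.0187 z 0.064
tab? [394  77   6   7  16] lx -0.0081 -0.0034 ly -0.0183 -0.0139 z 0.064
tab? [399  78   9   8  23] lx -0.0077 -0.0001 ly -0.0238 -0.0186 z 0.0639
tab? [411  87   6  10  20] lx -0.009 -0.0028 ly -0.0396 -0.0317 z 0.064
tab? [409  97   5   8  17] lx -0.0165 -0.01 ly -0.0411 -0.0372 z 0.064
```

View pics/s16c.png

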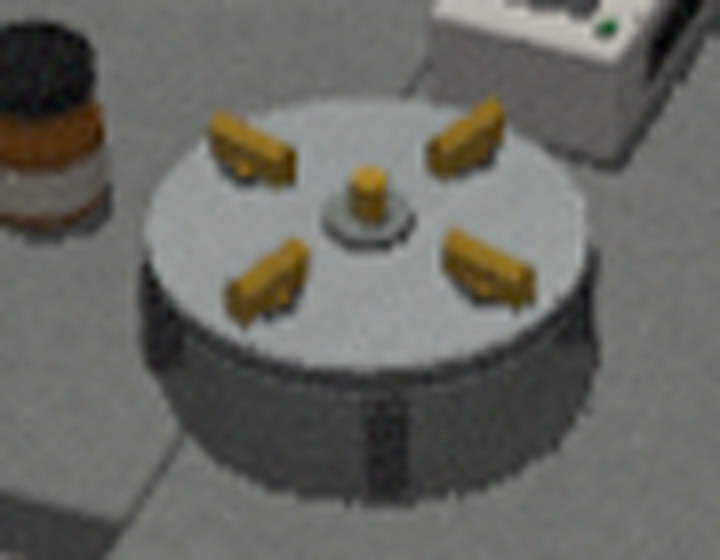

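All four bars point to the centre. The tab's middle is at track y = +18.5 mm and the slider at −46.6 mm. Next I lower the key into its tray.

Emit:
step_arm(
  plan=[
    [1, [-0.001, -0.001, -0.05], [0, 0, 0]],
    [1, [-0.001, -0.001, -0.09], [0, 0, 0]],
    [1, [-0.001, -0.001, -0.106], [0, 0, 0]],
    [1, [-0.001, -0.001, -0.112], [0, 0, 0]],
    [1, [-0.001, -0.001, -0.115], [0, 0, 0]],
  ],
)

```text
clock: 37.72
tcp_pos: [0.4109, -0.3093, 0.098]
tcp_rot: [3.039, 0.784, 0.005]
force: [-1.4, -0.5, -2.5]
opening: 0.173
```

Emit:
step_arm(
  plan=[
    [1, [0, 0, -0.001], [0, 0, 0]],
    [1, [0, 0, -0.0015], [0, 0, 0]],
  ],
)

```text
clock: 37.98
tcp_pos: [0.4106, -0.3097, 0.0968]
tcp_rot: [3.039, 0.783, 0.005]
force: [0.8, -0.4, -2.3]
opening: 0.175
```

```bash
python3 st.py
```

```text
t 37.98 tcp [ 0.4106 -0.3097  0.0968] yaw 28.9 z [ 0.0038 -0.0029 -1.    ] F [ 0.8 -0.4 -2.3] M [ 0.03  0.04 -0.03] open 0.175 j [ 0.94  0.89 -0.66  2.01  1.    0.6  -1.48]
```

Emit:
step_arm(
  plan=[
    [1, [0, 0, -0.0008], [0, 0, 0]],
    [1, [0, 0, -0.0015], [0, 0, 0]],
    [1, [0, 0, -0.0015], [0, 0, 0]],
  ],
)

```text
clock: 38.35
tcp_pos: [0.4104, -0.3096, 0.0959]
tcp_rot: [3.038, 0.783, 0.004]
force: [-2.0, 0.8, 7.0]
opening: 0.172
```

```bash
python3 st.py
```

```text
t 38.35 tcp [ 0.4104 -0.3096  0.0959] yaw 28.91 z [ 0.0036 -0.0034 -1.    ] F [-2.   0.8  7. ] M [0.09 0.48 0.02] open 0.172 j [ 0.94  0.89 -0.65  2.01  1.    0.6  -1.48]
```

Contact. Open, then lift straight up.

Emit:
step_arm(
  plan=[
    [0.6, [0, 0, 0], [0, 0, 0]],
    [0, [0, 0, 0], [0, 0, 0]],
    [0, [0, 0, 0], [0, 0, 0]],
    [0, [0, 0, 0.01], [0, 0, 0]],
    [0, [0, 0, 0.05], [0, 0, 0]],
  ],
)

```text
clock: 38.98
tcp_pos: [0.4091, -0.309, 0.1443]
tcp_rot: [-3.042, -0.785, 0.001]
force: [1.0, -0.6, -0.2]
opening: 1.0
```

Emit:
step_arm(
  plan=[
    [0, [0, 0, 0.06], [0, 0, 0]],
    [0, [0, 0, 0.11], [0, 0, 0]],
    [0, [0, 0, 0.11], [0, 0, 0]],
    [0, [0, 0, 0.11], [0, 0, 0]],
  ],
)

```text
clock: 39.48
tcp_pos: [0.4095, -0.3096, 0.2547]
tcp_rot: [3.039, 0.783, 0.002]
force: [-0.1, -0.1, 0.4]
opening: 0.999
```

```bash
python3 key.py w17.png
```

```text
39.475 [ 0.40951162 -0.30955333  0.25472087] yaw 28.9 [ 0.0019 -0.0025 -1.    ] j [ 1.09  0.67 -0.89  1.88  0.66  0.91 -1.19]
0.108 679 [ 0.412  -0.3097  0.1079] ((411.2265930175781, -309.7994384765625), (42.69016647338867, 15.490832328796387), 29.3129940032959)
0.022 1035 [ 0.4164 -0.3064  0.0217] ((411.7147216796875, -308.52191162109375), (99.94983673095703, 100.02236938476562), 12.507149696350098)
```

View pics/w17.png

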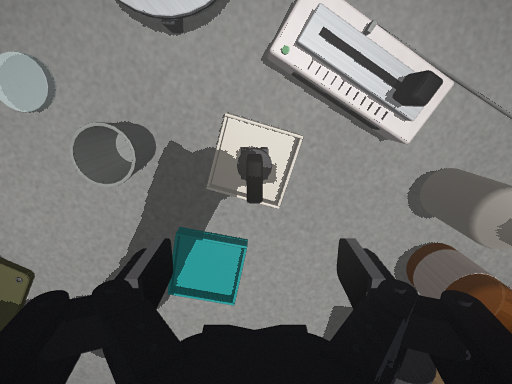

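The key stands in the tray, 1.4 mm from its centre. Before moving to the slider I check what stands near it.

Run:
```python
from h import *
for cam in ['wrist','scene','side']:
    im,d,c=snap(cam); W=pts(d,c)
    s=(W[...,0]>0.35)&(W[...,0]<0.75)&(W[...,1]<-0.455)&(W[...,1]>-0.7)&(W[...,2]>0.03)&(W[...,2]<0.25)
    w=W[s]
    if len(w)<20: print(cam,len(w)); continue
    for x in np.arange(0.35,0.75,0.05):
        q=w[(w[:,0]>=x)&(w[:,0]<x+0.05)]
        if len(q)>5: print(cam,x.round(2),'ymax',q[:,1].max().round(3),'zmax',q[:,2].max().round(3))
```

```text
wrist 0.35 ymax -0.579 zmax 0.082
wrist 0.4 ymax -0.579 zmax 0.145
wrist 0.45 ymax -0.525 zmax 0.127
wrist 0.5 ymax -0.525 zmax 0.122
scene 0.45 ymax -0.525 zmax 0.162
scene 0.5 ymax -0.524 zmax 0.162
scene 0.7 ymax -0.509 zmax 0.123
side 0.35 ymax -0.571 zmax 0.172
side 0.4 ymax -0.568 zmax 0.172
side 0.45 ymax -0.517 zmax 0.165
side 0.5 ymax -0.516 zmax 0.162
side 0.7 ymax -0.496 zmax 0.125
```

Emit:
step_arm(
  plan=[
    [0.5, [0.04, -0.025, 0], [0, 0, -8]],
    [0.5, [0.08, -0.05, 0], [0, 0, -16]],
    [0.5, [0.12, -0.075, 0], [0, 0, -24]],
    [0.5, [0.152, -0.0945, -0.02], [0, 0, -31.3]],
    [0.5, [0.152, -0.0945, -0.06], [0, 0, -31.3]],
  ],
)

```text
clock: 40.3
tcp_pos: [0.5656, -0.4047, 0.1941]
tcp_rot: [3.136, -0.068, 0.009]
force: [-1.1, 0.6, -1.3]
opening: 0.497
```

Emit:
step_arm(
  plan=[
    [0.5, [0, 0, 0], [0, 0, 0]],
    [0.5, [0, 0, 0], [0, 0, 0]],
  ],
)

```text
clock: 40.55
tcp_pos: [0.5625, -0.4037, 0.1955]
tcp_rot: [3.138, -0.065, 0.003]
force: [-0.2, 0.2, 0.8]
opening: 0.502
```

```bash
python3 st.py
cat > sl.py <<'E'
from h import *
import sys
c=imaging.calibration('wrist'); im,d=imaging.get_image('wrist'); W=pts(d,c); cv2.imwrite('pics/'+sys.argv[1],im[:,:,::-1])
C=np.array([0.5637,-0.3576]);a=np.radians(-2.4); ex=np.array([np.cos(a),np.sin(a)]);ey=np.array([-ex[1],ex[0]])
P=W[...,:2]-C; lx=P@ex; ly=P@ey
q=(abs(lx)<0.03)&(abs(ly)<0.09)&(abs(W[...,2]-0.104)<0.003); print('slider ly',ly[q].min(),ly[q].max(),'lx',lx[q].min(),lx[q].max(),W[q].mean(0).round(4))
q=(lx>0.022)&(lx<0.038)&(abs(ly)<0.07)&(W[...,2]>0.056)&(W[...,2]<0.066)
if q.any(): print('tab ly',np.percentile(ly[q],[1,50,99]).round(4),q.sum())
for f,z in [('box',.05)]:
    q=(np.abs(lx)<0.06)&(np.abs(ly)<0.12)&(abs(W[...,2]-0.05)<0.003); print(cv2.minAreaRect(W[q][:,:2].astype(np.float32)*1000))
E
python3 sl.py w18.png
```

```text
t 40.55 tcp [ 0.5625 -0.4037  0.1955] yaw -2.36 z [ 0.0018 -0.0031 -1.    ] F [-0.2  0.2  0.8] M [ 0.01 -0.01 -0.02] open 0.502 j [ 0.87  0.92 -0.67  1.38  0.61  1.05 -1.52]
slider ly -0.05656268842664242 -0.0372672814251276 lx -0.012727716431661673 0.014785218014751925 [ 0.5633 -0.4046  0.1041]
tab ly [0.0156 0.0174 0.0204] 92
((564.4259033203125, -358.57666015625), (188.9626007080078, 79.23162841796875), 87.52626037597656)
```

View pics/w18.png

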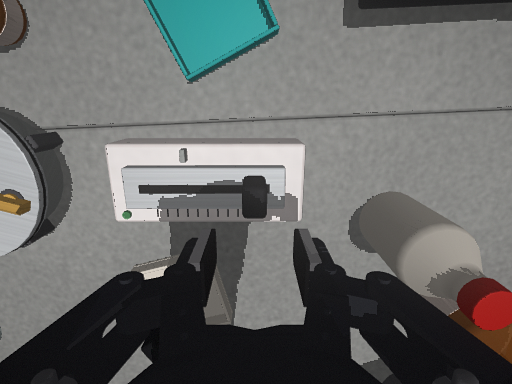

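Emit:
step_arm(
  plan=[
    [0.5, [0, 0, -0.04], [0, 0, 0]],
    [0.5, [0, 0, -0.075], [0, 0, 0]],
    [0.5, [0, 0, -0.093], [0, 0, 0]],
    [0.5, [0, 0, -0.095], [0, 0, 0]],
  ],
  newtons=20,
)

```text
clock: 41.1
tcp_pos: [0.5622, -0.404, 0.0999]
tcp_rot: [3.138, -0.066, 0.002]
force: [0.4, -0.5, 0.4]
opening: 0.501
```

Emit:
step_arm(
  plan=[
    [1, [0, 0, 0], [0, 0, 0]],
    [1, [0, 0, 0], [0, 0, 0]],
    [1, [0, 0, 0], [0, 0, 0]],
    [1, [0, 0, 0], [0, 0, 0]],
  ],
  newtons=20,
)

```text
clock: 41.6
tcp_pos: [0.5633, -0.4043, 0.1016]
tcp_rot: [3.136, -0.066, 0.006]
force: [-1.0, -0.0, 6.7]
opening: 0.227
```

```bash
python3 st.py; python3 sl.py w19.png
```

```text
t 41.6 tcp [ 0.5633 -0.4043  0.1016] yaw -2.4 z [ 0.004  -0.0047 -1.    ] F [-1.  -0.   6.7] M [0.17 0.07 0.01] open 0.227 j [ 0.85  1.03 -0.61  1.44  0.69  0.89 -1.59]
slider ly -0.07093117155438106 -0.024010214427942055 lx -0.012665223577596377 0.015142654527300776 [ 0.5653 -0.405   0.1041]
tab ly [0.0155 0.0172 0.0205] 243
((564.519775390625, -358.10577392578125), (189.56130981445312, 79.60176849365234), 87.57987213134766)
```

Emit:
step_arm(
  plan=[
    [1, [0, 0, 0.002], [0, 0, 0]],
    [1, [0.0007, 0.016, 0.003], [0, 0, 0]],
    [1, [0.0014, 0.034, 0.003], [0, 0, 0]],
    [1, [0.002, 0.05, 0.003], [0, 0, 0]],
    [1, [0.0027, 0.0648, 0.003], [0, 0, 0]],
  ],
)

```text
clock: 42.28
tcp_pos: [0.566, -0.339, 0.1018]
tcp_rot: [3.138, -0.065, 0.006]
force: [5.9, -3.0, -9.7]
opening: 0.224
```

Emit:
step_arm(
  plan=[
    [1, [0, 0, 0], [0, 0, 0]],
    [1, [0, 0, 0], [0, 0, 0]],
  ],
)

```text
clock: 42.52
tcp_pos: [0.5661, -0.3378, 0.1018]
tcp_rot: [3.14, -0.064, 0.005]
force: [5.2, 1.9, -10.1]
opening: 0.23
```

```bash
python3 st.py
python3 - <<'E'
import numpy as np
E
python3 sl.py w20.png
```

```text
t 42.52 tcp [ 0.5661 -0.3378  0.1018] yaw -2.32 z [ 0.0033 -0.001  -1.    ] F [  5.2   1.9 -10.1] M [ 0.2  -1.29 -0.03] open 0.23 j [ 0.77  0.99 -0.6   1.56  0.7   0.82 -1.72]
slider ly -0.0042511297710777956 0.042423118406155466 lx -0.01300472255377547 0.015083968698036306 [ 0.5681 -0.3386  0.1041]
tab ly [0.0164 0.0185 0.0205] 174
((564.4118041992188, -358.2183532714844), (188.53369140625, 79.46086120605469), 87.6611099243164)
```

View pics/w20.png

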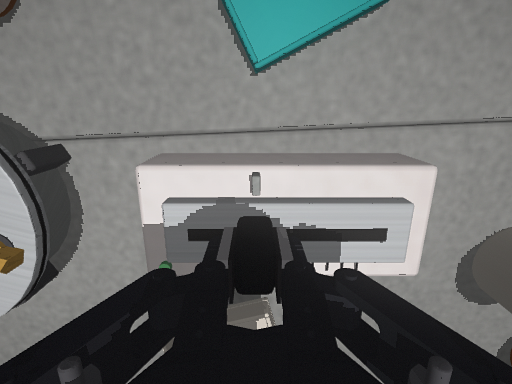

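Emit:
step_arm(
  plan=[
    [1, [0, 0, -0.002], [0, 0, 0]],
    [0.5, [0, 0, -0.002], [0, 0, 0]],
    [0.5, [0, 0, -0.002], [0, 0, 0]],
    [0.5, [0, 0, -0.002], [0, 0, 0]],
    [0.5, [0, 0, 0.03], [0, 0, 0]],
  ],
)

```text
clock: 43.2
tcp_pos: [0.5626, -0.339, 0.1307]
tcp_rot: [3.139, -0.065, -0.007]
force: [-0.5, -0.2, 0.4]
opening: 0.499
```

Emit:
step_arm(
  plan=[
    [0.5, [0, 0, 0.06], [0, 0, 0]],
    [0.5, [-0.02, 0, 0.09], [0, 0, 0]],
    [0.5, [-0.03, 0, 0.1], [0, 0, 0]],
    [0.5, [-0.03, 0, 0.1], [0, 0, 0]],
    [0.5, [-0.03, 0, 0.1], [0, 0, 0]],
  ],
)

```text
clock: 43.82
tcp_pos: [0.5345, -0.339, 0.2311]
tcp_rot: [3.139, -0.065, -0.001]
force: [0.3, -0.4, -0.0]
opening: 0.503
```

```bash
python3 st.py; python3 sl.py w21.png;  python3 - <<'E'
from h import *
snap('scene','s21.png');snap('side','s21b.png')
E
sed -i 's/ \[:5\]/ /' m.py; python3 m.py | grep -E "beaker|dish|jar|spacer"
```

```text
t 43.83 tcp [ 0.5345 -0.339   0.2311] yaw -2.38 z [-7.0e-04 -2.2e-03 -1.0e+00] F [ 0.3 -0.4 -0. ] M [-0.02 -0.04  0.  ] open 0.503 j [ 0.85  0.8  -0.69  1.55  0.58  1.   -1.62]
slider ly 0.008578945754742327 0.028176978410724886 lx -0.013615213406502838 0.014236083868262327 [ 0.5655 -0.3395  0.104 ]
tab ly [0.0166 0.0185 0.0205] 59
((564.4359741210938, -358.3752136230469), (189.14840698242188, 78.76959991455078), 87.58830261230469)
scene beaker 0.6 [165. 144. 194. 184.] zmax 0.084 top mean [ 0.357 -0.161  0.082] min [ 0.322 -0.194 -0.001] max [ 0.395 -0.128  0.088] col [74. 76. 73.]
scene beaker 0.38 [349. 264. 389. 299.] zmax -0.138 top mean [ 0.759  0.171 -0.14 ] min [ 0.688  0.107 -0.18 ] max [ 0.88   0.246 -0.031] col [111. 114. 110.]
scene dish 0.88 [220. 158. 249. 172.] zmax 0.017 top mean [ 0.367 -0.019  0.015] min [ 0.327 -0.052 -0.002] max [0.402 0.016 0.02 ] col [130. 140. 137.]
scene dish 0.56 [123. 207. 132. 224.] zmax 0.105 top mean [ 0.57  -0.338  0.103] min [ 0.419 -0.348  0.004] max [ 0.583 -0.313  0.106] col [28. 28. 28.]
scene jar 0.64 [224. 240. 246. 280.] zmax 0.0
[... 804 characters left out ...]
015] min [ 0.329 -0.045 -0.001] max [0.394 0.021 0.021] col [114. 126. 122.]
side dish 0.59 [265.  89. 307. 143.] zmax 0.088 top mean [ 0.564 -0.33   0.096] min [ 0.52  -0.541 -0.004] max [ 0.633 -0.184  0.108] col [105. 104. 101.]
side jar 0.67 [203. 126. 223. 146.] zmax 0.066 top mean [ 0.726 -0.157  0.064] min [ 0.701 -0.178  0.003] max [ 0.749 -0.132  0.069] col [59. 49. 39.]
side spacer 0.72 [318. 108. 340. 144.] zmax 0.107 top mean [ 0.411 -0.304  0.106] min [ 0.386 -0.456 -0.003] max [ 0.466 -0.281  0.109] col [36. 37. 36.]
side spacer 0.69 [ 23. 176. 217. 384.] zmax -0.032 top mean [ 0.783  0.319 -0.031] min [ 0.618 -0.595 -0.76 ] max [1.453e+00 5.590e-01 1.000e-03] col [62. 63. 65.]
```

View pics/w21.png

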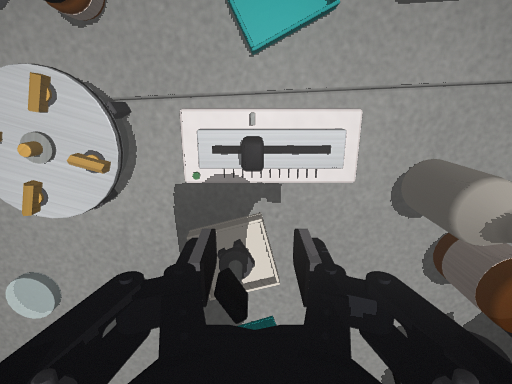

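View pics/s21.png

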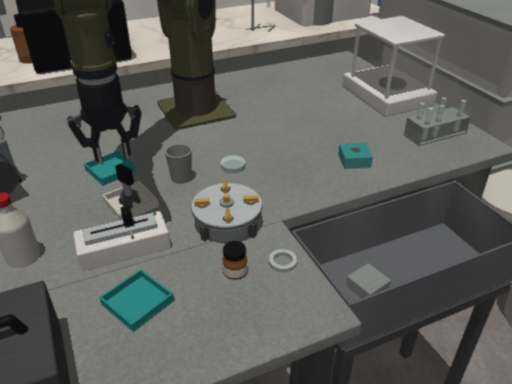

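View pics/s21b.png

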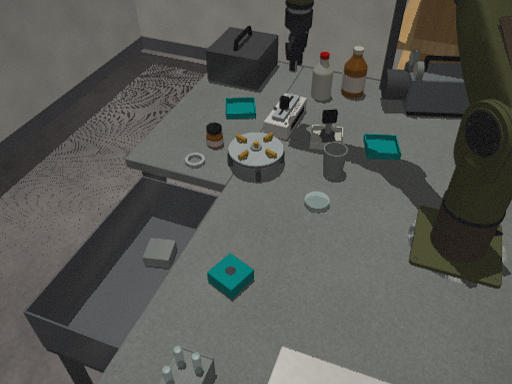

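The slider's middle is at 18.4 mm and the tab's at 18.5 mm. The weight lies in the bin, the nuts are radial, the key stands in its tray, and the bystanders have not moved. The arm is clear, so I'm handing in.

```bash
python3 -c "
from rig import ctrl,status
print(ctrl.close_job()); print(status.get_obs()['clock'])"
```

```text
the job is handed in; nothing more can be done
None
the job is handed in; nothing more can be done
```

The job is done and handed in at about 45 s of the 200 s allowed; no verdict is reported back.

- **Weight:** I found one grey weight. I pushed it over the bench edge, and it lies in the bin at about x 0.76, y 0.17. I did not touch its turquoise look-alike.
- **Nuts:** I turned all four with the key.
  - **First pass:** three nuts were measured at about 42° afterwards. I did not measure the fourth before carrying it straight on home.
  - **Second pass:** each opposite pair went right home, with 0.9 to 1.3 N m felt at every stop. Three nuts then measured about 90°. I confirmed the fourth from the side picture and the stop torque, without measuring its angle.
- **Key:** it stands upright in the white tray, about 1.4 mm from the tray's centre, with its top at z = 0.108 m as at the start.
- **Slider:** its middle is at 18.4 mm along the track and the tab's at 18.5 mm. I moved it by gripping it lightly rather than only pushing.
- **Bystanders:** the beaker, dish and jar measured within a few millimetres of where they started. The spacer's last clear reading, from the scene camera, was about 6 mm from its first reading, which came from the side camera. Those two cameras differ by that much on other things too.

**Checks that disagreed:** the scene and side cameras were up to about 10 mm off the wrist camera. I trusted the wrist camera because its readings agreed to within about 0.5 mm at two different tool angles. My first wrist pictures were a few millimetres off because the arm was still settling, so I took them again.

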